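# Change the batch in the water-activity tester with the dish lifter

### The arm

A 6-joint arm with a two-finger parallel gripper is mounted at the origin on a cart in front of the work surface, level with it; the furniture and walls round the work are solid. World frame = base frame: x ahead of the robot, y to its left, z up, the work surface at z = 0. Lengths are in m, angles in rad, forces in N, time in s.
With the tool pointing down it reaches from about 0.25 to 0.8 m from the base axis. Payload 3.9 kg.
Tool frame: the origin (TCP) lies midway between the tips of the shut fingers; the grasp point (between the pads) lies 19 mm behind it; z points along the fingers, y is the line along which they close (so a half turn about z gives the same grasp; the last joint's range is limited). The gripper opens to 85 mm and grips with 20 to 120 N. Pads are 22 mm wide; open, the fingers measure 114 mm over their backs; the gripper's body (76 mm by 85 mm) begins 54 mm behind the grasp point. The pads swing forward as they close: fully open they stand 13 mm farther back than shut.
Start: joints at [-1.198, 0.26, -0.138, 1.173, 0, 1.571], TCP at [0.191, -0.489, 0.231] pointing down, gripper open.
Joint ranges: [-2.78, 2.78], [-0.83, 1.72], [-1.28, 1.37], [-1.9, 2.12], [-1.57, 1.48], [-3.14, 3.14]. Speed limits (rad/s): [2.57, 2.57, 3.14, 3.14, 3.14, 3.14].

### API

Orientations are given as a unit quaternion [w, x, y, z].
In Python, from bench import env, grab_frame gives the robot as it stands. The module is installed in compiled form; this text tells all that it offers.
- The arm moves only by the tool carry_out, never from a script. Its argument "rows" is a list of rows, each a list of 7 numbers: the opening, from 0 (shut) to 1 (fully open), then the shift along the world's x, y, z in mm, then the turn, a rotation vector about the world's x, y, z in rad. A call has 1 to 8 rows; each row is the pose to reach, as a shift and turn from the pose commanded when the call began; what a row does not reach only later rows make up. A row lasts 1/8 s, in which the tool goes at most 62.5 mm and 10.7 degrees, less where a joint would pass 70% of its speed; a pose out of reach is approached as far as the arm can. A call with a gripper value outside its range is refused whole. The fingers move at their own pace and stop on an object; "grip_force" is the grip in N (left out, the last holds). Time passes only in rows, so rows that repeat a pose let the fingers close. It gives the time, the measured TCP pose, the force, the opening and the grip force at its end, in the units of the state.
- env.state(): the state, without advancing time (a new reading comes with each control period).
- grab_frame(name): name is "scene" or "top"; returns a dict with "pixels" (480x640x3 uint8, red, green, blue), "depth" (480x640 float32, m along the optical axis (not along the pixel's ray), 0 where there is no reading), "vfov" (degrees; the focal length in pixels is half the picture's height over the tangent of half this angle, whatever the lens; pixels are square), "cx", "cy" (the principal point, pixels), "dist" ([k1, k2, p1, p2, k3] as OpenCV has them; the pictures are not rectified), "xyz" and "rotation" of the camera in the world. Camera axes: x right, y up, looking along -z (the intrinsics and any distortion apply to the point x, -y, -z); pixel columns grow to the right and rows downward; lengths in m; the calibration is good to about 2 mm. A picture is of the moment at which its call begins.
- env.hand_in(): hands the job in; it is judged then, once.
The state is a dict: "time_s": time; "joint_pos": joint angles; "qvel": joint speeds; "joint_torque": joint torques, N m; "ee_pos": TCP position; "ee_rot": TCP orientation; "wrist_force": force on the tool from outside, world axes, zero at the start; "wrist_torque": the same for the moment, N m; "grip_width": finger opening in m; "gripper_force": force on a finger pad.
Only numpy, scipy, OpenCV 4.12 (cv2) and the standard library are available. Lean on these libraries where they do the work, as an engineer would, in place of code of your own. Each camera call takes 0.05 s, during which the arm holds its last target. There are 200 camera calls.

### The job

Change the batch in the water-activity tester: swing its red-knobbed lever up to raise the head, then, carrying each dish level on the blade of the lifter and never touching one with the gripper, take every measured (blue) dish out to a place on the steel rack and set every waiting (aluminium) dish flat on a seat of the tester, tipping and dropping none. Hook the lifter onto the hygiene rail at its uncovered end and slide it along to hang under the yellow marker, and leave the lever pressed down over centre so that the head is locked on the new dishes. Leave the blue-lidded pot, the red pen and the padlock where they are.

Things in the scene. Friction and masses are not known exactly. Their poses are not given: they have to be found in the camera images.
- new_0: waiting dish: round aluminium sample dish filled with brown crumb, rim 72 mm across, foot 62 mm, 16 mm high, 40 to 85 g; origin at the centre of its underside, z up. Starts on the rack; absent in some starts
- old_0: measured dish: the same size and weight, but blue with yellow flakes; origin at the centre of its underside, z up. Starts on a tester seat under the locked head; absent in some starts
- new_1: waiting dish: round aluminium sample dish filled with brown crumb, rim 72 mm across, foot 62 mm, 16 mm high, 40 to 85 g; origin at the centre of its underside, z up. Starts on the rack; absent in some starts
- old_1: measured dish: the same size and weight, but blue with yellow flakes; origin at the centre of its underside, z up. Starts on a tester seat under the locked head; absent in some starts
- new_2: waiting dish: round aluminium sample dish filled with brown crumb, rim 72 mm across, foot 62 mm, 16 mm high, 40 to 85 g; origin at the centre of its underside, z up. Starts on the rack; absent in some starts
- old_2: measured dish: the same size and weight, but blue with yellow flakes; origin at the centre of its underside, z up. Starts on a tester seat under the locked head; absent in some starts
- rack: fixed steel three-place rack, 104 x 268 x 60 mm; origin below the middle place on the bench; x to its back, y along the row. A dish stands on two rails (tops 52 mm up, 74 mm long front to back) with a slot 42 mm wide between, open to the front, floor 14 mm up. Ribs 5 mm high 37 mm either side of a place's centre, back stop 8 mm high 41 mm behind it; rack's front edge 52 mm before it
- rack_0 (a point): centre of a rack place at the height of its rail tops (52 mm); places are 80 mm apart along the rack's y; axes as the rack's; any measured dish may use any place
- rack_1 (a point): centre of a rack place at the height of its rail tops (52 mm); places are 80 mm apart along the rack's y; axes as the rack's; any measured dish may use any place
- rack_2 (a point): centre of a rack place at the height of its rail tops (52 mm); places are 80 mm apart along the rack's y; axes as the rack's; any measured dish may use any place
- tester: fixed white tester with three seats in a row, 200 x 290 mm; origin below the middle seat on the bench; x to its back, y along the row. Seats as on the rack (rail tops 52 mm up, same slot, ribs and back stop), but slot floor 31 mm up, front edge 60 mm before the seat centres. Its head has three black sprung cups: on the dish rims when locked, undersides 103 mm up when the lever is fully up
- seat_0 (a point): centre of a tester seat at the height of its rail tops (52 mm); seats are 80 mm apart along the tester's y; axes as the tester's; any waiting dish may use any seat
- seat_1 (a point): centre of a tester seat at the height of its rail tops (52 mm); seats are 80 mm apart along the tester's y; axes as the tester's; any waiting dish may use any seat
- seat_2 (a point): centre of a tester seat at the height of its rail tops (52 mm); seats are 80 mm apart along the tester's y; axes as the tester's; any waiting dish may use any seat
- lever (a joint): angle of the head's lever (rad): 0 = down, locked, handle level and pointing to the tester's front over the middle seat; grows as it swings up about the pivot, 1.40 = fully up, nearly upright, head raised 39 mm. Dead centre is at 0.20: below it springs hold it locked, above it they push it up and hold it up. Takes up to about 5 N at the knob
- lever_knob (a point): centre of the red ball knob, 34 mm across, at the lever's end, 130 mm from the pivot axis, which runs along the tester's y, 75 mm behind the middle seat's centre and 195 mm above the bench; knob at z 195 mm when locked, about 323 mm when fully up
- lifter_grip (a point): centre of the dish lifter's blue square grip (22 x 22 mm, 64 tall), 137 mm above the underside of its steel blade; x along the blade to its tip, z up. 220 g, 173 mm high. Blade 36 mm wide, 3 thick, tip 159 mm ahead of the grip's axis; a dish rides centred 122 mm ahead. Heel plate 64 mm wide, 28 mm behind to 24 ahead. Centre of mass about 40 mm ahead, low. Starts standing on the bench
- lifter_hook (a point): underside of the apex of the lifter's roof-shaped steel hook, 38 mm ahead of the grip's axis, 57 mm below the grip's centre; hook 18 mm wide, its lip 64 to 68 mm ahead of the grip's axis, reaching 28 mm below the apex. The lifter hangs about level from it. Axes as the grip's
- hang_rail: fixed steel hygiene rail: level bar 12 mm thick along y, 280 mm long between two posts, top 170 mm up; back panel 53 mm behind it, from 145 mm up only; flat cover over it from y = -35 to +145 mm (underside 18 mm above the bar's top, front edge 21 mm before the bar) under which a hook cannot be lifted on or off. Origin on the bench below the bar's middle, x to its back; the blade hangs pointing to the back
- rail_gap (a point): top of the bar in the middle of the uncovered end (-y end), 85 mm from the bar's middle; axes as the rail's
- rail_mark (a point): top of the bar under the yellow marker (24 mm wide clip on the cover's front edge and yellow band on the bar), in the covered part; axes as the rail's
- pot_blue: sample pot with blue lid, 50 mm across, 66 mm high, a bystander; origin under it
- pen: red ball pen, 142 mm long, a bystander; origin under it
- lock: red padlock, 76 x 38 x 20 mm, lying, a bystander; origin under it
Things that resemble listed ones, but are neither listed nor needed, are in the scene too. Leave any black look-alike of the new_1 alone.

How it is judged:
By the outcome, as a careful person would: the job done as asked, in the order asked, and still so for the second after the job is handed in, with the robot touching nothing.
Of new_0, new_1, new_2 only 2 to 3 are there at a start; the rules pass over those that are not, and their reading is None.
Of old_0, old_1, old_2 only 1 to 2 are there at a start; the rules pass over those that are not, and their reading is None.
At some moment in a run one of lifter may be knocked a few centimetres aside while the robot is not near it.
It also fails if it takes over 210 s, if anything falls off the work surface, if the arm or the gripper's body presses on something with over 40 N, if the wrist force passes 120 N, or if a joint passes its speed limit or range.

## Working session

There is one attempt and no reset: what is moved stays moved. The work goes in short steps, Python scripts to look and compute and a tool call to move; the robot and the scene stay as the last step left them, time stands still between calls to the robot, and variables do not carry over. Pictures are saved under pics/ and viewed, at most 14 in all, crops included, and the job is handed in when it is done.

Besides the shell and the picture viewer there is one more tool, called as name(argument=value, ...), one argument or row to a line, values as JSON. carry_out: Moves the arm, as the interface text tells. Its arguments: {"type":"object","properties":{"rows":{"type":"array"},"grip_force":{"type":"number"}},"required":["rows"]}

```bash
mkdir -p pics; cat > h.py <<'E'
import numpy as np, cv2
from bench import env, grab_frame
def K(f):
    fl=240/np.tan(np.radians(f["vfov"])/2)
    return np.array([[fl,0,f["cx"]],[0,fl,f["cy"]],[0,0,1.]])
def cloud(f):
    v,u=np.mgrid[0:480,0:640]
    p=cv2.undistortPoints(np.stack([u,v],-1).reshape(-1,1,2).astype(float),K(f),np.array(f["dist"],float)).reshape(480,640,2)
    d=f["depth"].astype(float)
    c=np.stack([p[...,0]*d,-p[...,1]*d,-d],-1)
    R=np.array(f["rotation"],float)
    w=c@R.reshape(3,3).T+np.array(f["xyz"]); w[d==0]=np.nan
    return w
def save(f,n): cv2.imwrite("pics/"+n,f["pixels"][...,::-1])
E
python3 - <<'E'
from h import *
for n in("scene","top"):
    f=grab_frame(n); save(f,n+"0.png"); print(n,f["vfov"],f["xyz"],np.shape(f["rotation"]),f["dist"])
    np.savez("/tmp/"+n,w=cloud(f),p=f["pixels"])
print(env.state())
E
```

```text
scene 54.56407645586266 [-0.07477344 -1.07757434  1.09008267] (4,) [0.03474634 0.         0.         0.         0.        ]Traceback (most recent call last):
  File "<stdin>", line 4, in <module>
  File "h.py", line 12, in cloud
    w=c@R.reshape(3,3).T+np.array(f["xyz"]); w[d==0]=np.nan
        ~~~~~~~~~^^^^^
ValueError: cannot reshape array of size 4 into shape (3,3)
```

```bash
sed -i 's/R=np.array(f\["rotation"\],float)/R=Rot.from_quat(np.roll(f["rotation"],-1)).as_matrix()/; 1a from scipy.spatial.transform import Rotation as Rot' h.py
python3 - <<'E'
from h import *
for n in("scene","top"):
    f=grab_frame(n); save(f,n+"0.png"); print(n,f["vfov"],f["xyz"],f["dist"])
    np.savez("/tmp/"+n,w=cloud(f),p=f["pixels"])
print(env.state())
E
```

```text
scene 54.56407645586266 [-0.07477344 -1.07757434  1.09008267] [0.03474634 0.         0.         0.         0.        ]
top 53.950162032985 [0.10255206 0.05475341 1.54689888] [0.03673191 0.         0.         0.         0.        ]
{'time_s': 0.15, 'joint_pos': array([-1.19801362e+00,  2.60523102e-01, -1.39102557e-01,  1.17271568e+00,
        6.63983934e-06,  1.57079275e+00]), 'qvel': array([ 1.14874281e-05, -2.05676347e-03,  2.63207042e-03, -1.17379808e-03,
       -2.67446753e-04,  1.80951727e-04]), 'joint_torque': array([ 3.20508002e-05, -4.06005728e+01,  2.54166090e+01,  1.26739126e-02,
       -5.97063536e-05,  5.24252130e-06]), 'ee_pos': array([ 0.1910124 , -0.48843203,  0.2306501 ]), 'ee_rot': array([-7.59739186e-04,  9.82678741e-01,  1.85315666e-01, -1.39892002e-04]), 'wrist_force': array([ 0.715787  , -0.50998336,  0.82943214]), 'wrist_torque': array([0.03189427, 0.04213495, 0.01600851]), 'gripper_force': 0.0, 'grip_width': 0.08526664990995969}
```

View pics/scene0.png

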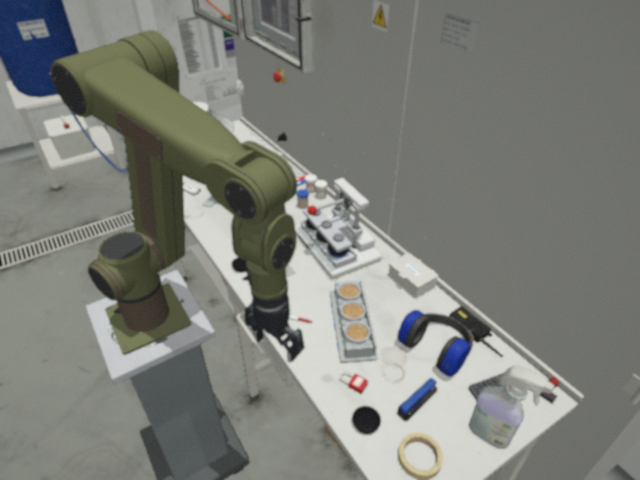

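View pics/top0.png

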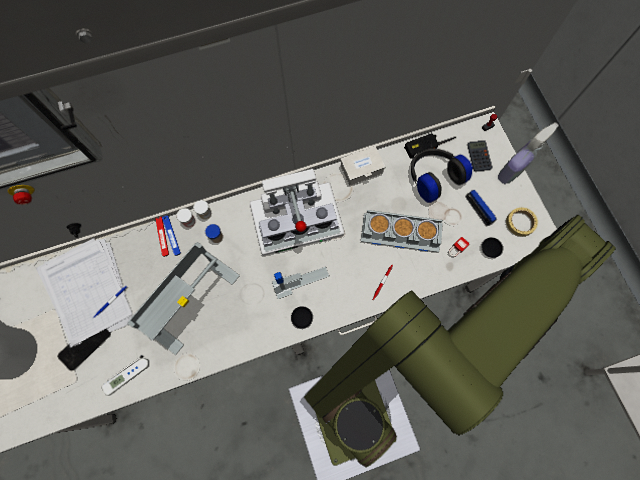

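The top view shows the rail/marker (183,300), the lifter (280,280, blade toward the right), the tester (297,220), and the rack with three aluminium dishes (381,403,427 / ~227). Two black discs at (301,317) and (491,247) are look-alikes, so I'll leave them alone.

```bash
python3 - <<'E'
from h import *
f=grab_frame("top"); p=f["pixels"]
a=cv2.resize(p[160:260,240:350],(800,727)[:2],interpolation=cv2.INTER_CUBIC)
b=cv2.resize(p[235:360,120:345],None,fx=3.5,fy=3.5,interpolation=cv2.INTER_CUBIC)
c=cv2.resize(p[165:255,245:450],None,fx=3.9,fy=3.9,interpolation=cv2.INTER_CUBIC)
o=np.zeros((600,800,3),np.uint8);
c=cv2.resize(p[165:255,245:450],(660,290),interpolation=cv2.INTER_CUBIC); b=cv2.resize(p[235:360,120:345],(540,300),interpolation=cv2.INTER_CUBIC)
o[:290,:660]=c;o[300:600,:540]=b
cv2.imwrite("pics/crop1.png",o[...,::-1])
w=cloud(f)
def pr(s,u,v): print(s,np.round(w[v,u]*1000))
for s,u,v in [("knob",301,227),("d1",381,226),("d2",404,226),("d3",428,230),("lifter grip",279,277),("blade",318,273),("blk",301,317),("mark",183,300),("railuncov",225,262),("rackFL",362,243),("rackFR",437,249),("rackBL",368,212),("rackBR",441,217),("tester FL",262,250),("FR",342,237),("pot",213,232),("pen",383,282)]: pr(s,u,v)
# dishes by height
hsv=cv2.cvtColor(p,cv2.COLOR_RGB2HSV)
m=((hsv[...,0]>5)&(hsv[...,0]<22)&(hsv[...,1]>70)&(w[...,2]>.05)&(w[...,2]<.08)).astype(np.uint8); m[:,450:]=0
n,l,st,ce=cv2.connectedComponentsWithStats(m)
for i in range(1,n):
    if st[i,4]>40: print("dish",ce[i],st[i,4],np.round(np.nanmean(w[l==i],0)*1000,1))
E
```

```text
knob [564. -36. 206.]
d1 [ 529. -299.   58.]
d2 [ 501. -369.   65.]
d3 [ 462. -439.   63.]
lifter grip [449.  74. 169.]
blade [461. -51.  -0.]
blk [338.  50.  13.]
mark [468. 352. 205.]
railuncov [604. 233.  -4.]
rackFL [ 510. -229.   -3.]
rackFR [ 400. -456.   18.]
rackBL [ 591. -277.   56.]
rackBR [ 507. -523.   -3.]
tester FL [592. 101.  29.]
FR [ 553. -171.    1.]
pot [693. 234.  67.]
pen [ 358. -245.    3.]
dish [379.09090909 223.45887446] 231 [ 538.2 -295.6   61.4]
dish [403.15899582 226.9874477 ] 239 [ 499.7 -366.3   61.7]
dish [426.5661157  229.97520661] 242 [ 464.  -435.6   61.3]
```

View pics/crop1.png

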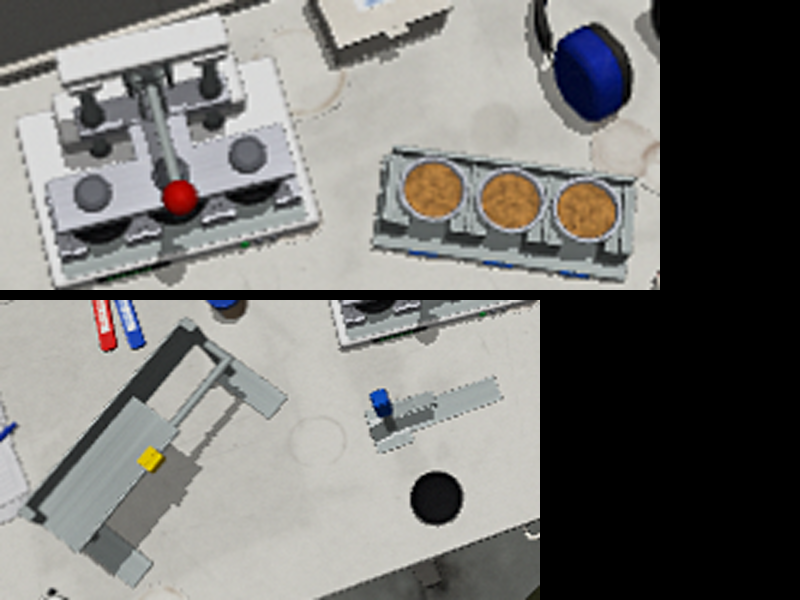

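The crop shows the tester head locked, with the knob at about (180,195) in the crop. The rail's uncovered end is at upper right, the marker is at (150,458), and the lifter's blade points right. Next I'll fit poses.

```bash
cat > m.py <<'E'
from h import *
def rect(w,m):
    q=w[m][:,:2]; q=q[~np.isnan(q).any(1)]*1000
    (c,s,a)=cv2.minAreaRect(q.astype(np.float32)); return np.round(c,1),np.round(s,1),round(a,1),len(q)
def box(w,x0,x1,y0,y1,z0,z1):
    k=w*1000
    return (k[...,0]>x0)&(k[...,0]<x1)&(k[...,1]>y0)&(k[...,1]<y1)&(k[...,2]>z0)&(k[...,2]<z1)
def lifter(w,p,box_=None):
    hsv=cv2.cvtColor(p,cv2.COLOR_RGB2HSV)
    return (hsv[...,0]>100)&(hsv[...,0]<130)&(hsv[...,1]>120)
E
python3 - <<'E'
from m import *
W=[];P=[]
f=grab_frame("top");w=cloud(f);p=f["pixels"]
g=grab_frame("scene");ws=cloud(g);ps=g["pixels"]
for n,ww,pp in(("top",w,p),("scene",ws,ps)):
    print(n)
    print("rack",rect(ww,box(ww,380,620,-560,-215,10,80)))
    hsv=cv2.cvtColor(pp,cv2.COLOR_RGB2HSV)
    red=((hsv[...,0]<8)|(hsv[...,0]>172))&(hsv[...,1]>150)
    k=red&box(ww,480,650,-120,80,150,250); q=ww[k]*1000
    if k.sum()>5:
        A=np.c_[2*q,np.ones(len(q))]; s=np.linalg.lstsq(A,(q**2).sum(1),rcond=None)[0]; print("knob",q.mean(0),q.max(0),q.min(0),s[:3],len(q))
    b=lifter(ww,pp)&box(ww,380,520,0,140,100,200); print("grip",rect(ww,b), np.nanmean(ww[b],0)*1000)
    print("lifter low",rect(ww,box(ww,400,520,-110,50,1.5,15)))
    print("lifter all",rect(ww,box(ww,400,520,-110,50,2,120)))
    y=(hsv[...,0]>20)&(hsv[...,0]<33)&(hsv[...,1]>150)&box(ww,380,600,250,450,140,260); print("mark",rect(ww,y),np.nanmean(ww[y],0)*1000,np.nanmax(ww[y],0)*1000)
    print("cover",rect(ww,box(ww,330,700,200,520,180,225)))
    print("tester base",rect(ww,box(ww,520,800,-210,140,8,400)))
    for z in range(20,300,10):
        m=box(ww,520,800,-210,140,z,z+10)
        if m.sum()>25: print(z,rect(ww,m))
E
```

```text
top
rack (array([ 496.5, -391.5]), array([241.8, 330.8]), 1.5, 2740)
knob [567.92465536 -36.04833027 205.11329179] [586.43916285 -21.02587583 215.97069695] [554.03364343 -52.01161292 190.05854827] [570.21772666 -36.51844219 198.69522518] 94
grip (array([454.,  77.]), array([21.1, 19.3]), 3.4, 73) [450.54991241  76.82186538 159.61562926]
lifter low (array([460.1, -29.5]), array([119.5, 158.2]), 0.2, 430)
lifter all (array([461.4, -29.5]), array([158.1, 119.3]), 88.4, 444)
mark (array([469.6, 357.4]), array([25.1, 23.1]), 35.8, 71) [467.85378454 356.01642023 197.2095383 ] [483.65653928 371.93426765 209.1045317 ]
cover (array([501.6, 365.5]), array([ 87.5, 292.5]), 34.7, 2201)
tester base (array([678.4, -33.8]), array([313.2, 247.6]), 85.3, 5605)
20 (array([663.1, -44.3]), array([289.6, 202.2]), 85.2, 1100)
30 (array([663.8, -44.6]), array([285.7, 197. ]), 85.5, 677)
40 (array([647.1, -41.8]), array([257.6, 125.3]), 87.3, 150)
50 (array([669.6, -45.9]), array([258.2, 168.5]), 83.8, 234)
60 (array([675.8, -42.9]), array([248.9, 175.5]), 85.2, 263)
70 (array([671.8, -43.9]), array([213.7,
[... 524 characters left out ...]
([716.2, -48.5]), array([164.1,  37.4]), 85.2, 494)
scene
rack (array([ 491.8, -390.9]), array([240.8, 325.4]), 3.2, 3259)
knob [570.6226447  -45.55236558 202.52752253] [580.04996998 -35.39627159 210.00560067] [561.46595228 -57.59673051 191.10247221] [571.20105941 -44.54340314 200.85408977] 39
grip (array([0., 0.]), array([0., 0.]), 0.0, 0) [nan nan nan]
lifter low (array([478. , -56.3]), array([ 84. , 103.4]), 0.1, 111)
lifter all (array([482.1, -55. ]), array([106.7,  74.9]), 85.1, 85)<stdin>:13: RuntimeWarning: Mean of empty slice
<stdin>:16: RuntimeWarning: Mean of empty slice
Traceback (most recent call last):
ValueError: zero-size array to reduction operation fmax which has no identity
```

carry_out(
  rows=[
    [1, 0, 0, 120, 0, 0, 0.15],
    [1, 50, 60, 120, 0, 0, 0.35],
    [1, 95, 115, 120, 0, 0, 0.53],
    [1, 140, 170, 120, 0, 0, 0.71],
    [1, 185, 225, 120, 0, 0, 0.89],
    [1, 230, 280, 120, 0, 0, 1.07],
    [1, 275, 330, 120, 0, 0, 1.25],
    [1, 310, 370, 120, 0, 0, 1.4],
  ],
  grip_force=30,
)

```text
time_s: 1.3
ee_pos: [0.4637, -0.1617, 0.3513]
ee_rot: [0.0, 0.63, 0.776, 0.0]
wrist_force: [0.4, -0.8, -0.1]
grip_width: 0.0855
gripper_force: 0.0
```

carry_out(
  rows=[
    [1, 30, 30, 0, 0, 0, 0.18],
    [1, 50, 60, 0, 0, 0, 0.36],
    [1, 68, 82, 0, 0, 0, 0.54],
    [1, 68, 82, 0, 0, 0, 0.72],
    [1, 68, 82, 0, 0, 0, 0.9],
    [1, 68, 82, 0, 0, 0, 1.08],
    [1, 68, 82, 0, 0, 0, 1.286],
    [1, 68, 82, 0, 0, 0, 1.286],
  ],
)

```text
time_s: 2.3
ee_pos: [0.5306, -0.0814, 0.351]
ee_rot: [-0.0, 0.042, 0.999, 0.0]
wrist_force: [0.7, 0.5, -0.0]
grip_width: 0.0849
gripper_force: 0.0
```

```bash
cat >> m.py <<'E'
def st():
    s=env.state(); R=Rot.from_quat(np.roll(s["ee_rot"],-1)).as_matrix(); y=R[:,1]
    print("t",round(s["time_s"],2),"tcp",np.round(s["ee_pos"]*1000,1),"yyaw",round(np.degrees(np.arctan2(y[1],y[0])),2),"z",np.round(R[:,2],3),"F",np.round(s["wrist_force"],1),"j6",round(s["joint_pos"][5],2),"w",round(s["grip_width"]*1000,1),"gf",round(s["gripper_force"],1))
E
python3 -c "
from m import *
st()"
```

```text
t 2.3 tcp [530.6 -81.4 351. ] yyaw 85.19 z [-0.  0. -1.] F [ 0.7  0.5 -0. ] j6 -0.07 w 84.9 gf 0.0
```

carry_out(
  rows=[
    [1, 38, 44, -40, 0, 0, 0],
    [1, 38, 44, -90, 0, 0, 0],
    [1, 38, 44, -130, 0, 0, 0],
    [1, 38, 44, -160, 0, 0, 0],
    [1, 38, 44, -175, 0, 0, 0],
    [1, 38, 44, -175, 0, 0, 0],
  ],
)

```text
time_s: 3.05
ee_pos: [0.5681, -0.0374, 0.1755]
ee_rot: [-0.001, 0.042, 0.999, 0.0]
wrist_force: [0.3, -0.7, 0.8]
grip_width: 0.0858
gripper_force: 0.0
```

carry_out(
  rows=[
    [0, 0, 0, 0, 0, 0, 0],
    [0, 0, 0, 0, 0, 0, 0],
    [0, 0, 0, 0, 0, 0, 0],
    [0, 0, 0, 0, 0, 0, 0],
    [0, 0, 0, 0, 0, 0, 0],
  ],
)

```text
time_s: 3.68
ee_pos: [0.5696, -0.0353, 0.1778]
ee_rot: [0.001, 0.041, 0.999, 0.002]
wrist_force: [-0.9, 6.1, 5.3]
grip_width: 0.0321
gripper_force: 29.4
```

carry_out(
  rows=[
    [0, 0.6, 0, 13, 0, 0, 0],
    [0, 2.6, 0, 26, 0, 0, 0],
    [0, 10.3, -1, 50.6, 0, 0, 0],
    [0, 22.6, -2, 73.4, 0, 0, 0],
    [0, 39.3, -3, 93.3, 0, 0, 0],
    [0, 59.6, -5, 109.4, 0, 0, 0],
    [0, 82.6, -7, 121.2, 0, 0, 0],
    [0, 104, -8.5, 127.5, 0, 0, 0],
  ],
)

```text
time_s: 4.68
ee_pos: [0.6734, -0.0438, 0.306]
ee_rot: [0.001, 0.041, 0.999, 0.002]
wrist_force: [-0.7, 4.2, 2.5]
grip_width: 0.0325
gripper_force: 31.0
```

carry_out(
  rows=[
    [0, 3.5, 0, 1, 0, 0, 0],
    [0, 3.5, 0, 1, 0, 0, 0],
    [0.75, 3.5, 0, 1, 0, 0, 0],
    [0.75, 3.5, 0, 1, 0, 0, 0],
    [0.75, 3.5, 0, 1, 0, 0, 0],
    [0.75, 3.5, 0, 40, 0, 0, 0],
    [0.75, 3.5, 0, 90, 0, 0, 0],
    [0.75, -50, 0, 90, 0, 0, 0],
  ],
)

```text
time_s: 5.68
ee_pos: [0.6348, -0.047, 0.3976]
ee_rot: [0.01, 0.041, 0.999, -0.0]
wrist_force: [0.3, -0.7, -0.8]
grip_width: 0.0638
gripper_force: 0.0
```

```bash
python3 - <<'E'
from m import *
f=grab_frame("top");w=cloud(f);p=f["pixels"]
g=grab_frame("scene");pp=g["pixels"]
o=np.zeros((600,800,3),np.uint8)
o[:300,:400]=cv2.resize(p[165:255,240:360],(400,300),interpolation=3)
o[:300,400:]=cv2.resize(pp[180:285,290:430],(400,300),interpolation=3)
o[300:,:800]=cv2.resize(p[225:362,120:345],(800,300)[:2],interpolation=3)
cv2.imwrite("pics/c2.png",o[...,::-1])
z=w[...,2]*1000
hsv=cv2.cvtColor(p,cv2.COLOR_RGB2HSV)
b=lifter(w,p)&box(w,380,520,30,140,150,200); print("griptop",rect(w,box(w,400,500,40,110,160,180)))
# blade by colour vs bench: 
for z0 in (1.5,2): print("blade",rect(w,box(w,430,500,-90,20,z0,12)))
y=(hsv[...,0]>20)&(hsv[...,0]<33)&(hsv[...,1]>150)
for zr in((150,183),(183,200),(200,225)):
  m=y&box(w,380,600,250,450,*zr); print("mark",zr,rect(w,m) if m.sum() else 0)
m=box(w,330,700,150,520,160,176); print("bar",rect(w,m))
q=w[box(w,540,700,150,330,160,178)]*1000
if len(q): print(len(q),q.mean(0),np.round(q[::8],0))
m=box(w,330,700,150,520,100,260); n,l,s_,c_=cv2.connectedComponentsWithStats(m.astype(np.uint8)); i=1+np.argmax(s_[1:,4]); print("rail",rect(w,l==i))
m=box(w,360,620,-540,-230,45,75); n,l,s_,c_=cv2.connectedComponentsWithStats(cv2.morphologyEx(m.astype(np.uint8),cv2.MORPH_OPEN,np.ones((2,2)))); i=1+np.argmax(s_[1:,4]); print("rack",rect(w,l==i))
st()
E
```

```text
griptop (array([459.5,  75.9]), array([20.9,  9.7]), 84.4, 24)
blade (array([487.2,  14.4]), array([0., 0.]), 0.0, 1)
blade (array([487.2,  14.4]), array([0., 0.]), 0.0, 1)
mark (150, 183) 0
mark (183, 200) (array([469.7, 356.8]), array([26.3, 22.8]), 40.4, 41)
mark (200, 225) (array([463.2, 352.8]), array([10.2, 21.7]), 27.4, 32)
bar (array([561.2, 295.2]), array([ 65.7, 110.5]), 33.4, 268)
172 [574.54236372 270.26177544 168.19791561] [[610. 279. 174.]
 [606. 282. 167.]
 [602. 289. 178.]
 [593. 259. 171.]
 [592. 260. 168.]
 [599. 289. 168.]
 [597. 298. 172.]
 [578. 242. 168.]
 [574. 242. 172.]
 [574. 247. 167.]
 [572. 248. 164.]
 [588. 305. 166.]
 [565. 249. 166.]
 [559. 252. 176.]
 [558. 253. 173.]
 [556. 254. 170.]
 [554. 258. 168.]
 [551. 261. 171.]
 [552. 266. 164.]
 [545. 260. 168.]
 [545. 277. 165.]
 [541. 272. 162.]]
rail (array([501.9, 365. ]), array([ 88.6, 293.3]), 35.2, 2760)
rack (array([ 497.5, -377.6]), array([275.3, 103.3]), 67.2, 1733)
t 5.78 tcp [616.8 -46.  391.6] yyaw 85.22 z [-0.011  0.    -1.   ] F [-1.2  0.1  0.2] j6 0.01 w 64.0 gf 0.0
```

View pics/c2.png

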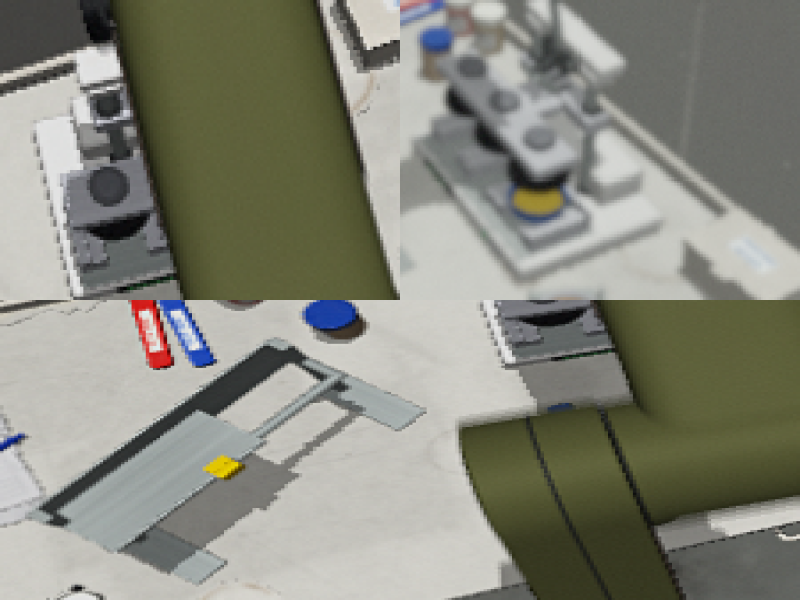

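carry_out(
  rows=[
    [0.75, -50, -40, 0, 0, 0, -0.18],
    [0.75, -100, -80, 0, 0, 0, -0.36],
    [0.75, -140, -120, 0, 0, 0, -0.54],
    [0.75, -180, -160, 0, 0, 0, -0.72],
    [0.75, -220, -200, 0, 0, 0, -0.9],
    [0.75, -260, -240, 0, 0, 0, -1.08],
    [0.75, -280, -280, 0, 0, 0, -1.25],
    [0.75, -300, -310, 0, 0, 0, -1.39],
  ],
)

```text
time_s: 6.78
ee_pos: [0.3209, -0.357, 0.3934]
ee_rot: [-0.0, 0.674, 0.739, -0.0]
wrist_force: [0.3, 0.4, 0.0]
grip_width: 0.0641
gripper_force: 0.0
```

```bash
python3 - <<'E'
from m import *
f=grab_frame("top");w=cloud(f);p=f["pixels"]
np.savez("/tmp/t2",w=w,p=p)
g=grab_frame("scene");pp=g["pixels"]
o=np.zeros((600,800,3),np.uint8)
o[:300,:400]=cv2.resize(p[165:255,240:360],(400,300),interpolation=3)
o[:300,400:]=cv2.resize(pp[180:285,290:430],(400,300),interpolation=3)
o[300:,:400]=cv2.resize(p[245:335,240:360],(400,300),interpolation=3)
o[300:,400:]=cv2.resize(p[195:260,355:450],(400,300),interpolation=3)
cv2.imwrite("pics/c3.png",o[...,::-1])
st()
E
```

```text
t 6.88 tcp [ 320.4 -357.9  393.1] yyaw 5.27 z [-0.002 -0.    -1.   ] F [ 0.2 -0.5 -0. ] j6 0.64 w 64.3 gf 0.0
```

View pics/c3.png

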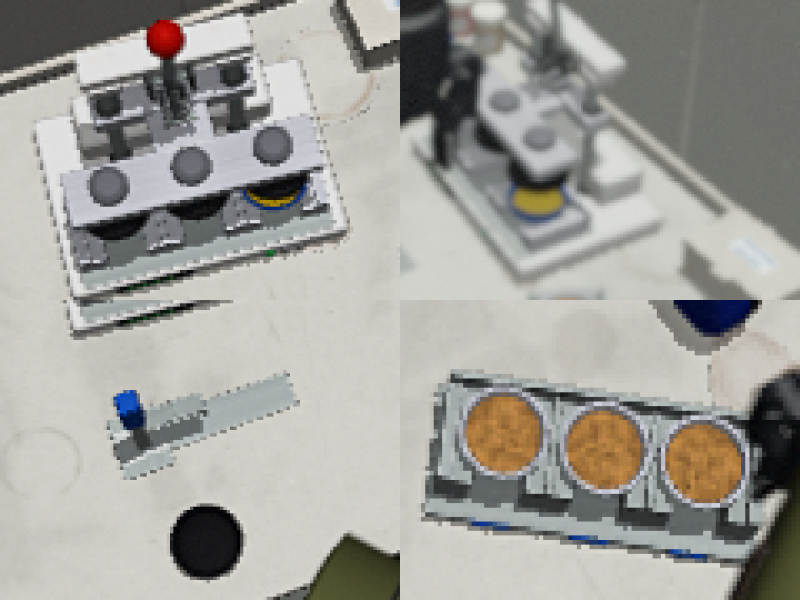

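One blue dish sits on the right seat (crop 275,195), and the other two seats are empty. The lever is up. The lifter grip is at crop (128,405), its blade tip at (290,388), and the rack holds three aluminium dishes.

```bash
cat >> m.py <<'E'
def ray(f,u,v,z):
    p=cv2.undistortPoints(np.array([[[u,v]]],float),K(f),np.array(f["dist"],float)).ravel()
    R=Rot.from_quat(np.roll(f["rotation"],-1)).as_matrix(); d=R@np.array([p[0],-p[1],-1]); o=np.array(f["xyz"])
    return ((o+d*(z/1000-o[2])/d[2])*1000)
E
python3 - <<'E'
from m import *
f=grab_frame("top");p=f["pixels"];w=cloud(f)
for n,u,v,z in [("tipL",325.5,266.9,3),("tipR",329.1,275.6,3),("heelL",273.6,282.5,3),("heelR",278.4,298.4,3),("heelFR",291.6,292.4,3)]: print(n,np.round(ray(f,u,v,z)[:2],1))
hsv=cv2.cvtColor(p,cv2.COLOR_RGB2HSV)
b=(hsv[...,0]>95)&(hsv[...,0]<130)&(hsv[...,1]>110)
b[:260]=0;b[:,:260]=0;b[300:]=0;b[:,300:]=0
v,u=np.nonzero(b);print(u.min(),u.max(),v.min(),v.max(),len(u))
V=hsv[...,2]
for r in range(v.min(),v.max()+1): print(r,[int(V[r,c]) if b[r,c] else 0 for c in range(u.min(),u.max()+1)],[int(1000*w[r,c,2]) for c in range(u.min(),u.max()+1)])
# blade mask: bench colour vs steel
print(p[270,300:340].tolist()[::3]); print(p[262:285,318].tolist())
E
```

```text
tipL [471.4 -81.8]
tipR [439.1 -83. ]
heelL [479.1  99.3]
heelR [422.8 100.7]
heelFR [427.2  53.4]
274 282 272 283 73
272 [0, 0, 0, 0, 183, 185, 0, 0, 0] [-1, 0, 3, -7, 172, 167, 169, -3, -1]
273 [0, 168, 189, 188, 188, 184, 149, 0, 0] [-9, 169, 174, 174, 172, 173, 173, -6, -6]
274 [142, 189, 187, 187, 187, 191, 182, 0, 0] [167, 174, 174, 174, 176, 168, 168, 166, -1]
275 [165, 190, 187, 187, 188, 191, 184, 0, 0] [173, 171, 175, 166, 171, 170, 177, 166, -5]
276 [0, 142, 192, 188, 189, 193, 189, 153, 0] [1, 178, 172, 171, 166, 172, 175, 168, 118]
277 [0, 113, 193, 193, 194, 199, 164, 92, 0] [-1, 168, 168, 169, 171, 171, 168, 170, 162]
278 [0, 167, 202, 199, 112, 105, 135, 71, 60] [0, 168, 174, 174, 174, 166, 169, 164, 156]
279 [0, 0, 105, 141, 82, 56, 58, 57, 68] [0, 1, 168, 165, 166, 162, 161, 159, 148]
280 [0, 0, 43, 49, 56, 61, 59, 60, 55] [-3, 1, 160, 158, 157, 150, 151, 142, 139]
281 [0, 0, 0, 54, 56, 60, 60, 59, 57] [4, 5, -3, 150, 139, 137, 134, 126, 127]
282 [0, 0, 0, 51, 57, 59, 61, 59, 61] [2, -3, 4, 132, 136, 120, 124, 123, 122]
283 [0, 0, 0, 0, 60, 59, 53, 0, 0] [6, 3, 0, 108, 122, 117, 116, 98, 97]
[[198, 196, 189], [194, 193, 184], [197, 195, 188], [202, 201, 195], [206, 204, 197], [181, 186, 182], [159, 167, 165], [165, 173, 172], [166, 175, 173], [154, 155, 150], [208, 208, 200], [208, 208, 200], [207, 206, 198], [208, 206, 200]]
[[207, 206, 197], [206, 204, 198], [206, 205, 198], [204, 204, 197], [207, 205, 199], [207, 206, 198], [210, 208, 202], [186, 191, 188], [159, 167, 165], [165, 173, 172], [164, 174, 172], [168, 179, 177], [167, 176, 174], [167, 174, 172], [166, 175, 174], [168, 177, 175], [171, 180, 179], [177, 182, 181], [145, 145, 138], [212, 209, 204], [210, 207, 201], [207, 205, 199], [209, 207, 202]]
```

```bash
python3 - <<'E'
from m import *
f=grab_frame("top");p=f["pixels"].astype(int)
print("grip",ray(f,277.3,275.4,169))
m=(p[...,1]-p[...,0]>=4)&(p[...,0]<200); m[:255]=0;m[:,300:][:,50:]=0;m[:,:300]=0;m[295:]=0
n,l,s,c=cv2.connectedComponentsWithStats(m.astype(np.uint8));i=1+np.argmax(s[1:,4])
v,u=np.nonzero(l==i); q=np.array([ray(f,a,b,3)[:2] for a,b in zip(u,v)])
print(len(q),cv2.minAreaRect(q.astype(np.float32)))
q2=q[q[:,1]<-0]; print("centreline",np.polyfit(q2[:,1],q2[:,0],1),q2[:,1].min())
for a,b in((-75,-60),(-60,-40),(-40,-20),(-20,0),(0,20)):
  t=q[(q[:,1]>a)&(q[:,1]<b)]; print(a,t[:,0].min(),t[:,0].max())
E
```

```text
grip [455.52398848  77.52562719 169.        ]
303 ((457.0164794921875, -30.797618865966797), (101.52374267578125, 38.96946716308594), 89.1832275390625)
centreline [-6.92737569e-04  4.56109354e+02] -81.40026308251524
-75 439.16517056727974 474.04401331885947
-60 439.3121261845021 473.16196109318184
-40 438.63211762596063 473.4117726764698
-20 437.95783938696667 473.66204166792625
0 439.07786748572676 477.0435398565752
```

carry_out(
  rows=[
    [0.75, 17, 54, 0, 0, 0, -0.03],
    [0.75, 34, 108, 0, 0, 0, -0.092],
    [0.75, 51, 163, 0, 0, 0, -0.092],
    [0.75, 68, 218, 0, 0, 0, -0.092],
    [0.75, 85, 272, -20, 0, 0, -0.092],
    [0.75, 102, 326, -50, 0, 0, -0.092],
    [0.75, 119, 380, -90, 0, 0, -0.092],
    [0.75, 136, 435, -120, 0, 0, -0.092],
  ],
)

```text
time_s: 7.98
ee_pos: [0.4551, 0.0729, 0.2777]
ee_rot: [-0.0, 0.704, 0.71, -0.0]
wrist_force: [1.0, -1.0, -0.0]
grip_width: 0.0638
gripper_force: 0.0
```

carry_out(
  rows=[
    [0.75, 0, 0, 0, 0, 0, 0],
    [0.75, 0, 0, 0, 0, 0, 0],
  ],
)

```text
time_s: 8.22
ee_pos: [0.4551, 0.0709, 0.2788]
ee_rot: [-0.0, 0.704, 0.71, -0.0]
wrist_force: [-0.4, -0.3, 0.4]
grip_width: 0.0636
gripper_force: 0.0
```

```bash
python3 -c "
from m import *
st()"
```

```text
t 8.22 tcp [455.1  70.9 278.8] yyaw 0.51 z [-0.001 -0.    -1.   ] F [-0.4 -0.3  0.4] j6 1.72 w 63.6 gf 0.0
```

carry_out(
  rows=[
    [0.75, 0.5, 6.5, -40, 0, 0, 0],
    [0.75, 0.5, 6.5, -90, 0, 0, 0],
    [0.75, 0.5, 6.5, -130, 0, 0, 0],
    [0.75, 0.5, 6.5, -152, 0, 0, 0],
    [0.75, 0.5, 6.5, -152, 0, 0, 0],
  ],
  grip_force=60,
)

```text
time_s: 8.85
ee_pos: [0.4552, 0.0754, 0.1263]
ee_rot: [-0.001, 0.706, 0.709, -0.001]
wrist_force: [0.0, 0.1, -0.4]
grip_width: 0.0641
gripper_force: 0.0
```

carry_out(
  rows=[
    [0, 0, 0, 0, 0, 0, 0],
    [0, 0, 0, 0, 0, 0, 0],
    [0, 0, 0, 0, 0, 0, 0],
    [0, 0, 0, 0, 0, 0, 0],
    [0, 0, 0, 0, 0, 0, 0],
    [0, 0, 0, 0, 0, 0, 0],
  ],
)

```text
time_s: 9.6
ee_pos: [0.4582, 0.0768, 0.1281]
ee_rot: [0.001, 0.705, 0.709, 0.001]
wrist_force: [1.1, -0.1, 6.2]
grip_width: 0.0213
gripper_force: 59.8
```

carry_out(
  rows=[
    [0, 0, 0, 5, 0, 0, 0],
    [0, 0, 0, 20, 0, 0, 0],
    [0, 0, 0, 50, 0, 0, 0],
    [0, 0, 0, 80, 0, 0, 0],
    [0, 0, 0, 100, 0, 0, 0],
    [0, 0, 0, 100, 0, 0, 0],
  ],
  grip_force=110,
)

```text
time_s: 10.35
ee_pos: [0.4568, 0.0767, 0.2276]
ee_rot: [0.0, 0.705, 0.709, 0.001]
wrist_force: [-0.6, 0.9, -2.9]
grip_width: 0.0208
gripper_force: 107.9
```

```bash
python3 - <<'E'
from m import *
st()
f=grab_frame("top");p=f["pixels"]
g=grab_frame("scene");pp=g["pixels"]
o=np.zeros((400,800,3),np.uint8)
o[:,:400]=cv2.resize(p[200:320,240:360],(400,400),interpolation=3)
o[:,400:]=cv2.resize(pp[180:300,220:340],(400,400),interpolation=3)
cv2.imwrite("pics/c4.png",o[...,::-1])
E
```

```text
t 10.35 tcp [456.8  76.7 227.6] yyaw 0.35 z [ 0.002  0.    -1.   ] F [-0.6  0.9 -2.9] j6 1.73 w 20.8 gf 107.9
```

View pics/c4.png

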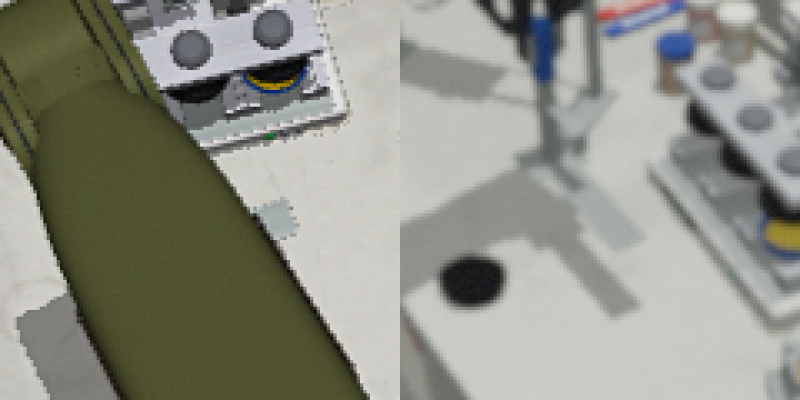

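```bash
python3 - <<'E'
from m import *
from scipy.optimize import minimize
fs=[grab_frame("top") for _ in range(4)]; f=fs[0]; p=f["pixels"].astype(int)
D=np.stack([x["depth"] for x in fs]); f["depth"]=np.median(D,0); w=cloud(f)*1000
print("tip",[np.round(ray(f,u,v,103)[:2],1) for u,v in((240+285/3.333,200+198/3.333),(240+298/3.333,200+232/3.333))])
def comp(c,z0,z1,r):
    d=np.hypot(w[...,0]-c[0],w[...,1]-c[1])
    m=((w[...,2]>z0)&(w[...,2]<z1)&(d<r)).astype(np.uint8)
    n,l,s,_=cv2.connectedComponentsWithStats(m,connectivity=4); return l==1+np.argmax(s[1:,4])
def fit(pts,L,Wd,x0,off):
    # rectangle whose area best separates: minimise points outside + emptiness via robust percentile edges
    def cost(t):
        c,s=np.cos(t),np.sin(t); a=pts[:,0]*c+pts[:,1]*s; b=-pts[:,0]*s+pts[:,1]*c
        return (np.percentile(a,99)-np.percentile(a,1))*(np.percentile(b,99)-np.percentile(b,1))
    ts=np.radians(np.arange(x0-5,x0+5,.1)); t=ts[np.argmin([cost(q) for q in ts])]
    c,s=np.cos(t),np.sin(t); a=pts[:,0]*c+pts[:,1]*s; b=-pts[:,0]*s+pts[:,1]*c
    ea=np.percentile(a,[.7,99.3]);eb=np.percentile(b,[.7,99.3]);A=ea.mean()+off;B=eb.mean()
    print(np.degrees(t),"size",np.ptp(ea),np.ptp(eb),"origin",np.round([A*c-B*s,A*s+B*c],1),len(pts))
m=comp((500,-366),9,80,190); fit(w[m][:,:2],0,0,-27.9,0)
m=comp((500,-366),44,62,190); fit(w[m][:,:2],0,0,-27.9,0)
m=comp((663,-44),12,45,200); fit(w[m][:,:2],0,0,-4.7,-40)
# dishes circle: rim
hsv=cv2.cvtColor(f["pixels"],cv2.COLOR_RGB2HSV)
mm=((hsv[...,0]>5)&(hsv[...,0]<22)&(hsv[...,1]>70)&(np.abs(w[...,2]-62)<14)).astype(np.uint8); mm[:,450:]=0
n,l,s,ce=cv2.connectedComponentsWithStats(mm)
for i in range(1,n):
    if s[i,4]>100: print("dish",np.round(ray(f,*ce[i],62),1), w[l==i].mean(0))
np.savez("/tmp/t3",w=w,p=p)
E
```

```text
tip [array([470.6, -81.2]), array([435.1, -81.6])]
-28.399999999999935 size 98.64513987937312 258.7293781380082 origin [ 497.4 -362.7] 2550
-27.899999999999928 size 84.07564676973755 255.31750533607055 origin [ 503.2 -368. ] 848
-5.200000000000015 size 197.87489839057025 162.749466281967 origin [ 618.1 -103.5] 892
dish [ 538.  -295.3   62. ] [ 538.15077308 -295.44568699   61.48039291]
dish [ 499.5 -366.2   62. ] [ 499.67504149 -366.35529404   61.63155115]
dish [ 463.7 -435.2   62. ] [ 463.80386515 -435.3197852    61.70248779]
```

carry_out(
  rows=[
    [0, -12, -26, 0, 0, 0, 0.1],
    [0, -28, -62, 0, 0, 0, 0.23],
    [0, -44, -98, 0, 0, 0, 0.38],
    [0, -60, -134, 0, 0, 0, 0.53],
    [0, -76, -170, 0, 0, 0, 0.68],
    [0, -92, -206, 0, 0, 0, 0.83],
    [0, -106, -240, 0, 0, 0, 0.97],
    [0, -118, -266, 0, 0, 0, 1.078],
  ],
)

```text
time_s: 11.65
ee_pos: [0.3372, -0.1905, 0.2261]
ee_rot: [-0.001, 0.24, 0.971, -0.0]
wrist_force: [0.7, -0.0, -2.8]
grip_width: 0.0207
gripper_force: 107.9
```

carry_out(
  rows=[
    [0, 0, 0, 0, 0, 0, 0],
    [0, 0, 0, 0, 0, 0, 0],
  ],
)

```text
time_s: 11.9
ee_pos: [0.3382, -0.189, 0.2263]
ee_rot: [-0.0, 0.242, 0.97, 0.0]
wrist_force: [0.6, 0.2, -2.0]
grip_width: 0.0206
gripper_force: 108.4
```

```bash
python3 - <<'E'
from m import *
st()
f=grab_frame("top");p=f["pixels"]
o=cv2.resize(p[180:280,340:460],None,fx=5,fy=5,interpolation=3)
cv2.imwrite("pics/c5.png",o[...,::-1])
E
```

```text
t 11.9 tcp [ 338.2 -189.   226.3] yyaw 62.04 z [-0.001  0.001 -1.   ] F [ 0.6  0.2 -2. ] j6 -0.02 w 20.6 gf 108.4
```

View pics/c5.png

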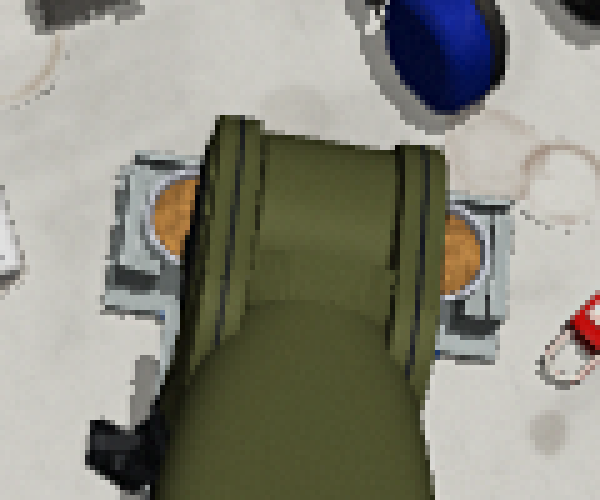

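The arm blocks the top view here: the left dish is at (180,215) and the blade is hidden. I'll use the scene camera instead.

```bash
cat >> m.py <<'E'
def proj(f,P):
    R=Rot.from_quat(np.roll(f["rotation"],-1)).as_matrix(); c=(np.atleast_2d(P)/1000-np.array(f["xyz"]))@R
    q=np.stack([c[:,0]/-c[:,2],-c[:,1]/-c[:,2],np.ones(len(c))],1)
    return cv2.projectPoints(q,np.zeros(3),np.zeros(3),K(f),np.array(f["dist"],float))[0].reshape(-1,2)
def frame(o,yaw):
    t=np.radians(yaw); return lambda x,y,z:[o[0]+x*np.cos(t)-y*np.sin(t),o[1]+x*np.sin(t)+y*np.cos(t),z]
RK=frame((500.5,-365.6),-27.9); TS=frame((623.3,-41.1),-4.7)
def overlay(f,u0,v0,du,dv,s,polys,name):
    im=cv2.resize(f["pixels"][v0:v0+dv,u0:u0+du],None,fx=s,fy=s,interpolation=3)
    for pts,col in polys:
        q=(proj(f,np.array(pts))-[u0,v0]+.5)*s
        cv2.polylines(im,[np.round(q).astype(int)],False,col,1)
    cv2.imwrite("pics/"+name,im[...,::-1])
def lift(tcp,yaw,zb):
    L=frame(tcp[:2],yaw); return [L(24,-18,zb+3),L(159,-18,zb+3),L(159,18,zb+3),L(24,18,zb+3)]
E
python3 - <<'E'
from m import *
g=grab_frame("scene")
s=env.state()["ee_pos"]*1000
pol=[(lift(s,-27.95,s[2]-128),(255,0,0))]
for k in(-80,0,80):
    pol+=[([RK(-37,k-21,52),RK(37,k-21,52)],(0,255,0)),([RK(-37,k+21,52),RK(37,k+21,52)],(0,255,0)),([RK(36*np.cos(a),k+36*np.sin(a),68) for a in np.linspace(0,6.3,30)],(255,0,255))]
overlay(g,300,270,100,100,6,pol,"c6.png")
print(s)
E
```

```text
[ 338.4615327  -188.72783748  226.45123348]
```

View pics/c6.png

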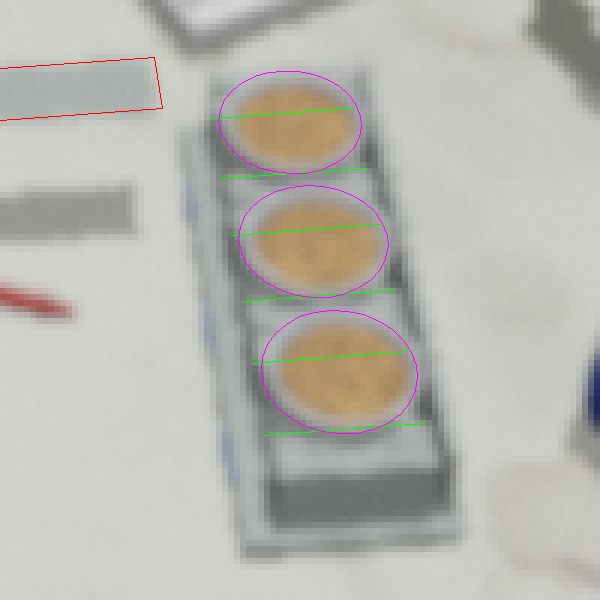

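```bash
cat >> m.py <<'E'
def blade(f,tcp,yaw,zb,n=1):
    """measured blade points in tool lifter frame"""
    w=cloud(f)*1000; t=np.radians(yaw); d=w[...,:2]-tcp[:2]
    a=d[...,0]*np.cos(t)+d[...,1]*np.sin(t); b=-d[...,0]*np.sin(t)+d[...,1]*np.cos(t)
    m=(a>95)&(a<175)&(np.abs(b)<40)&(np.abs(w[...,2]-zb)<25)
    A,B,Z=a[m],b[m],w[...,2][m]
    k=(A>110)&(A<150); c=np.polyfit(A[k],B[k],1)
    print(len(A),"amax",np.percentile(A,98),"b 2/98",np.percentile(B[k],[2,98]),"mid slope",c[0],"z med",np.median(Z),"z slope",np.polyfit(A,Z,1)[0])
E
python3 - <<'E'
from m import *
for _ in range(2):
  g=grab_frame("scene"); s=env.state()["ee_pos"]*1000
  blade(g,s,-27.95,s[2]-125)
f=grab_frame("scene"); w=cloud(f)*1000
# check z calibration on dishes/bench in scene
hsv=cv2.cvtColor(f["pixels"],cv2.COLOR_RGB2HSV)
m=((hsv[...,0]>5)&(hsv[...,0]<22)&(hsv[...,1]>70)&(np.abs(w[...,2]-62)<14)).astype(np.uint8)
n,l,s,ce=cv2.connectedComponentsWithStats(m)
for i in range(1,n):
    if s[i,4]>100: print("dish",ce[i],np.round(w[l==i].mean(0),1),np.round(ray(f,*ce[i],62),1))
E
```

```text
195 amax 157.50854529200043 b 2/98 [-17.80270423  17.68597466] mid slope 0.01680750799686279 z med 101.42510596591691 z slope 0.004158539123627407
193 amax 157.30755322921019 b 2/98 [-18.57838474  19.77124111] mid slope 0.04317670355374046 z med 101.39716351557281 z slope 0.012149158520452891
dish [348.67857143 290.43452381] [ 541.2 -295.4   63.2] [ 541.9 -294.5   62. ]
dish [352.50253807 310.21319797] [ 504.7 -364.4   61.3] [ 504.2 -365.    62. ]
dish [356.96943231 331.69432314] [ 468.2 -434.7   61. ] [ 467.6 -435.4   62. ]
```

carry_out(
  rows=[
    [0, 2, 0, -20, 0, 0, 0],
    [0, 4, 0, -40, 0, 0, 0],
    [0, 4, 0, -55, 0, 0, 0],
    [0, 4, 0, -60, 0, 0, 0],
    [0, 4, 0, -60, 0, 0, 0],
  ],
)

```text
time_s: 12.78
ee_pos: [0.3424, -0.1892, 0.1667]
ee_rot: [-0.0, 0.241, 0.971, 0.0]
wrist_force: [-0.0, 0.3, -2.8]
grip_width: 0.0213
gripper_force: 108.4
```

carry_out(
  rows=[
    [0, 9, -5, 0, 0, 0, 0],
    [0, 22, -12, 0, 0, 0, 0],
    [0, 36, -19, 0, 0, 0, 0],
    [0, 49, -26, 0, 0, 0, 0],
    [0, 49, -26, 0, 0, 0, 0],
  ],
)

```text
time_s: 13.4
ee_pos: [0.393, -0.2163, 0.1667]
ee_rot: [0.0, 0.241, 0.971, -0.0]
wrist_force: [-0.2, -0.6, -2.4]
grip_width: 0.0208
gripper_force: 108.5
```

```bash
python3 - <<'E'
from m import *
st()
RK=frame((504,-365),-27.9)
g=grab_frame("scene")
s=env.state()["ee_pos"]*1000
pol=[(lift(s,-27.95,s[2]-128),(255,0,0))]
for k in(-80,0,80):
    pol+=[([RK(-37,k-21,52),RK(37,k-21,52)],(0,255,0)),([RK(-37,k+21,52),RK(37,k+21,52)],(0,255,0)),([RK(36*np.cos(a),k+36*np.sin(a),68) for a in np.linspace(0,6.3,30)],(255,0,255))]
overlay(g,315,272,60,45,12,pol,"c7.png")
E
```

```text
t 13.4 tcp [ 393.  -216.3  166.7] yyaw 62.11 z [ 0.001 -0.    -1.   ] F [-0.2 -0.6 -2.4] j6 -0.02 w 20.8 gf 108.5
```

View pics/c7.png

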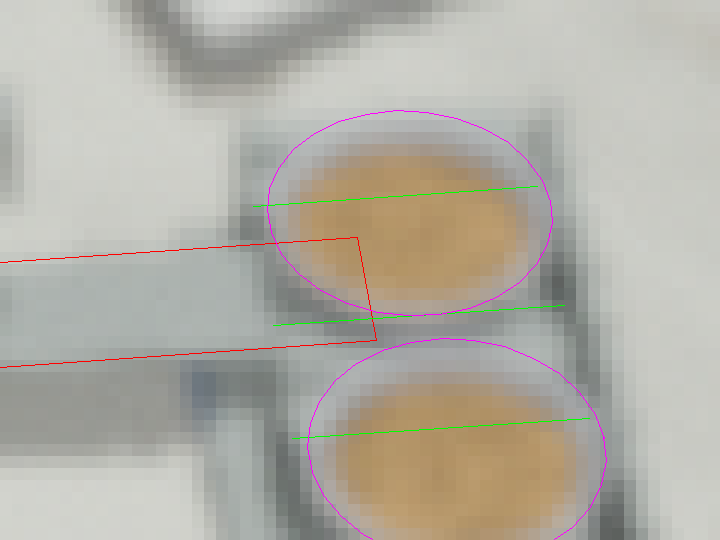

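carry_out(
  rows=[
    [0, 10, -5.5, 0, 0, 0, 0],
    [0, 22, -11.5, 0, 0, 0, 0],
    [0, 33, -17.5, 0, 0, 0, 0],
    [0, 40.5, -21.5, 0, 0, 0, 0],
    [0, 40.5, -21.5, 0, 0, 0, 0],
  ],
)

```text
time_s: 14.08
ee_pos: [0.4326, -0.2373, 0.1666]
ee_rot: [0.0, 0.241, 0.971, 0.0]
wrist_force: [-0.3, -0.2, -2.4]
grip_width: 0.0209
gripper_force: 108.5
```

carry_out(
  rows=[
    [0, 0, 0, 4, 0, 0, 0],
    [0, 0, 0, 8, 0, 0, 0],
    [0, 0, 0, 11, 0, 0, 0],
    [0, 0, 0, 14, 0, 0, 0],
    [0, 0, 0, 18, 0, 0, 0],
    [0, 0, 0, 23, 0, 0, 0],
    [0, 0, 0, 28, 0, 0, 0],
    [0, 0, 0, 28, 0, 0, 0],
  ],
)

```text
time_s: 15.08
ee_pos: [0.4322, -0.2372, 0.1953]
ee_rot: [0.001, 0.241, 0.971, -0.0]
wrist_force: [0.5, -0.3, -3.5]
grip_width: 0.0206
gripper_force: 108.5
```

```bash
python3 - <<'E'
from m import *
st()
g=grab_frame("scene")
w=cloud(g)*1000
hsv=cv2.cvtColor(g["pixels"],cv2.COLOR_RGB2HSV)
m=((hsv[...,0]>5)&(hsv[...,0]<22)&(hsv[...,1]>70)&(w[...,2]>45)&(w[...,2]<110)).astype(np.uint8)
n,l,s,ce=cv2.connectedComponentsWithStats(m)
for i in range(1,n):
    if s[i,4]>100: print("dish",ce[i],np.round(w[l==i].mean(0),1),s[i,4])
E
```

```text
t 15.07 tcp [ 432.2 -237.2  195.3] yyaw 62.11 z [ 0.001 -0.001 -1.   ] F [ 0.5 -0.3 -3.5] j6 -0.02 w 20.6 gf 108.5
dish [349.22754491 286.28742515] [ 541.9 -296.1   81.4] 167
dish [352.59067358 310.23834197] [ 504.9 -364.6   61.2] 193
dish [356.9        331.63478261] [ 468.  -434.7   61.4] 230
```

```bash
python3 - <<'E'
from m import *
g=grab_frame("scene"); w=cloud(g)
for z in (10,20,30,110,120,130,140,150,160): 
    m=box(w,520,800,-210,140,z,z+10)
    n,l,s,c=cv2.connectedComponentsWithStats(m.astype(np.uint8)); i=1+np.argmax(s[1:,4])
    print(z,rect(w,m),rect(w,l==i))
hsv=cv2.cvtColor(g["pixels"],cv2.COLOR_RGB2HSV)
TSs=TS
y=(hsv[...,0]>18)&(hsv[...,0]<35)&(hsv[...,1]>120)&box(w,500,700,-220,0,40,100); q=w[y]*1000
print("yellow",len(q),q.mean(0),q.min(0),q.max(0))
b=(hsv[...,0]>105)&(hsv[...,0]<130)&(hsv[...,1]>90)&box(w,500,700,-220,0,40,100); q=w[b]*1000
print("blue",len(q),q.mean(0),q.min(0),q.max(0)); 
red=((hsv[...,0]<8)|(hsv[...,0]>172))&(hsv[...,1]>150)&box(w,600,750,-120,80,280,360);q=w[red]*1000;print("knob",len(q),q.mean(0) if len(q) else 0)
pol=[([TS(-60,-145,31),TS(-60,145,31)],(255,0,0)),([TS(-60,-145,31),TS(140,-145,31)],(255,0,0)),([TS(36*np.cos(a),-80+36*np.sin(a),68) for a in np.linspace(0,6.3,30)],(255,0,255))]
for k in(-80,0,80):
    pol+=[([TS(-37,k-21,52),TS(37,k-21,52)],(0,255,0)),([TS(-37,k+21,52),TS(37,k+21,52)],(0,255,0)),([TS(-60,k-21,31),TS(-37,k-21,31)],(0,255,255)),([TS(-60,k+21,31),TS(-37,k+21,31)],(0,255,255))]
overlay(g,290,180,100,100,6,pol,"c8.png")
E
```

```text
10 (array([600.6, -82.9]), array([162.2, 344.9]), 29.6, 119) (array([ 658.4, -187.2]), array([ 10.2, 195. ]), 84.4, 90)
20 (array([668.2, -52.2]), array([280. , 201.2]), 85.2, 414) (array([ 660.8, -160.8]), array([ 62.6, 197.7]), 85.4, 264)
30 (array([ 664.5, -104.3]), array([174. , 196.8]), 84.9, 516) (array([ 664.7, -104.3]), array([173. , 196.9]), 84.3, 497)
110 (array([ 629.3, -107.6]), array([102.2, 129.1]), 48.0, 157) (array([ 610.7, -125.6]), array([45.8, 82. ]), 27.9, 109)
120 (array([ 650.6, -106.8]), array([ 8.3, 93. ]), 85.9, 4) (array([ 695.9, -109.9]), array([0.9, 8.8]), 14.9, 3)
130 (array([648.8, -68.1]), array([132.4, 188.7]), 6.3, 67) (array([ 691.9, -101.4]), array([25.8, 74.2]), 32.5, 40)
140 (array([662.6, -64.6]), array([217.4, 128.9]), 80.0, 346) (array([642.7, -93.6]), array([128.7, 138.5]), 14.1, 301)
150 (array([662.5, -67.3]), array([202.1, 128.3]), 84.6, 469) (array([632.2, -63.7]), array([203.4,  62.1]), 76.8, 251)
160 (array([661.6, -58.6]), array([159.3, 102.5]), 86.7, 145) (array([629. , -43.6]), array([34.3, 30.2]), 56.4, 52)
yellow 100 [ 621.35280737 -122.77363453   63.78635387] [ 598.33258981 -145.96487779   57.5238748 ] [649.22731828 -96.56382717  99.9107867 ]
blue 11 [ 604.05375432 -141.20466919   58.17093066] [ 595.4010957  -149.48668398   56.01185954] [ 616.75042923 -127.23866553   61.33417283]
knob 60 [677.36244468 -53.56694519 330.09165442]
```

View pics/c8.png

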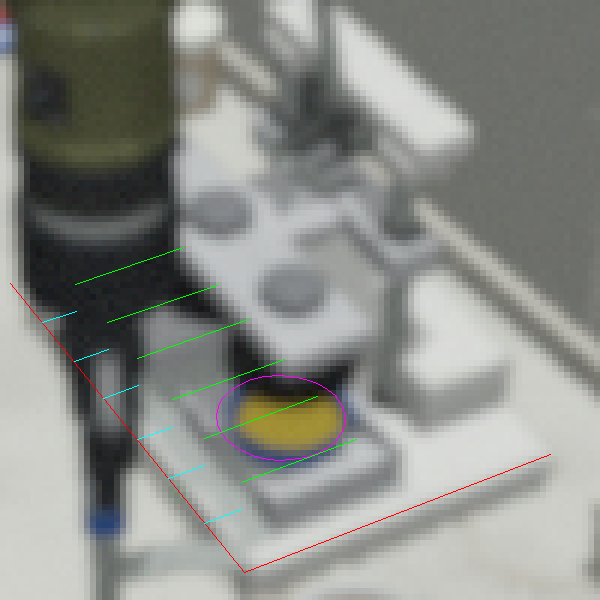

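carry_out(
  rows=[
    [0, -5, 2.5, 0, 0, 0, 0],
    [0, -15, 8, 0, 0, 0, 0],
    [0, -30, 16, 0, 0, 0, 0],
    [0, -48, 25.5, 0, 0, 0, 0],
    [0, -66, 35, 0, 0, 0, 0],
    [0, -82, 43.5, 0, 0, 0, 0],
    [0, -93, 49.5, 0, 0, 0, 0],
    [0, -98, 52, 0, 0, 0, 0],
  ],
)

```text
time_s: 16.18
ee_pos: [0.3331, -0.1846, 0.1948]
ee_rot: [0.0, 0.241, 0.971, -0.0]
wrist_force: [0.4, -0.6, -3.4]
grip_width: 0.021
gripper_force: 108.5
```

```bash
python3 - <<'E'
from m import *
st()
g=grab_frame("scene")
w=cloud(g)*1000
hsv=cv2.cvtColor(g["pixels"],cv2.COLOR_RGB2HSV)
m=((hsv[...,0]>5)&(hsv[...,0]<22)&(hsv[...,1]>70)&(w[...,2]>45)&(w[...,2]<110)).astype(np.uint8)
n,l,s,ce=cv2.connectedComponentsWithStats(m)
for i in range(1,n):
    if s[i,4]>50: print("dish",ce[i],np.round(w[l==i].mean(0),1),s[i,4])
E
```

```text
t 16.18 tcp [ 333.1 -184.6  194.8] yyaw 62.11 z [ 0. -0. -1.] F [ 0.4 -0.6 -3.4] j6 -0.02 w 21.0 gf 108.5
dish [312.20467836 288.76023392] [ 443.2 -243.    80.9] 171
dish [352.6373057  310.27979275] [ 504.9 -364.9   61.3] 193
dish [356.86086957 331.67826087] [ 467.9 -434.6   61.1] 230
```

carry_out(
  rows=[
    [0, 1.3, 5, 0, 0, 0, 0.008],
    [0, 4.5, 16, 0, 0, 0, 0.027],
    [0, 10, 36, 0, 0, 0, 0.06],
    [0, 16.5, 60, 0, 0, 0, 0.1],
    [0, 23, 84, 0, 0, 0, 0.14],
    [0, 30, 108, 0, 0, 0, 0.18],
    [0, 36.5, 132, 0, 0, 0, 0.22],
    [0, 43, 156, 0, 0, 0, 0.26],
  ],
)

```text
time_s: 17.23
ee_pos: [0.3775, -0.0274, 0.1947]
ee_rot: [0.0, 0.112, 0.994, 0.0]
wrist_force: [1.0, -0.6, -2.3]
grip_width: 0.0208
gripper_force: 108.3
```

carry_out(
  rows=[
    [0, 6.5, 23, 0, 0, 0, 0.04],
    [0, 12.5, 44, 0, 0, 0, 0.075],
    [0, 17, 61, 0, 0, 0, 0.105],
    [0, 20.5, 73, 0, 0, 0, 0.125],
    [0, 23, 81, 0, 0, 0, 0.138],
    [0, 24, 86, 0, 0, 0, 0.145],
    [0, 24, 86, 0, 0, 0, 0.145],
  ],
)

```text
time_s: 18.1
ee_pos: [0.4008, 0.057, 0.1947]
ee_rot: [-0.0, 0.041, 0.999, -0.0]
wrist_force: [0.4, -0.4, -2.2]
grip_width: 0.0208
gripper_force: 108.5
```

```bash
python3 - <<'E'
from m import *
st()
g=grab_frame("scene")
w=cloud(g)*1000
hsv=cv2.cvtColor(g["pixels"],cv2.COLOR_RGB2HSV)
m=((hsv[...,0]>5)&(hsv[...,0]<22)&(hsv[...,1]>70)&(w[...,2]>45)&(w[...,2]<110)).astype(np.uint8)
n,l,s,ce=cv2.connectedComponentsWithStats(m)
for i in range(1,n):
    if s[i,4]>50: print("dish",ce[i],np.round(w[l==i].mean(0),1),s[i,4])
f=grab_frame("top")
o=np.zeros((400,800,3),np.uint8)
o[:,:400]=cv2.resize(f["pixels"][165:285,230:350],(400,400),interpolation=3)
o[:,400:]=cv2.resize(g["pixels"][180:290,260:370],(400,400),interpolation=3)
cv2.imwrite("pics/c9.png",o[...,::-1])
E
```

```text
t 18.1 tcp [400.8  57.  194.7] yyaw 85.32 z [-0. -0. -1.] F [ 0.4 -0.4 -2.2] j6 0.22 w 20.8 gf 108.5
dish [286.99019608 229.60784314] [523.8  45.7  81.4] 102
dish [352.49746193 310.23857868] [ 504.7 -364.5   61.2] 197
dish [356.8974359  331.64102564] [ 467.9 -434.7   61.4] 234
```

View pics/c9.png

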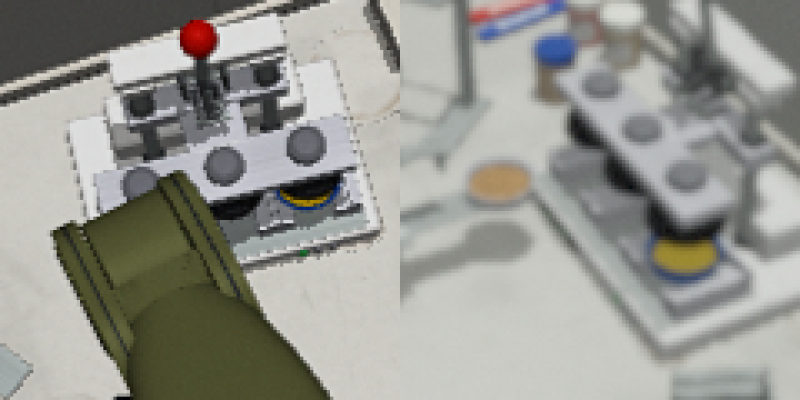

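```bash
cat > prof.py <<'E'
from m import *
def run():
    for n in("scene","top"):
        fs=[grab_frame(n) for _ in range(3)]; f=fs[0]; f["depth"]=np.median([x["depth"] for x in fs],0); w=cloud(f)*1000
        t=np.radians(-4.7); d=w[...,:2]-[627.8,-41.2]; a=d[...,0]*np.cos(t)+d[...,1]*np.sin(t); b=-d[...,0]*np.sin(t)+d[...,1]*np.cos(t); z=w[...,2]
        m=(a>-34)&(a<-18)&(z>20)&(z<75)
        print(n,"y' profile",[(int(y),int(np.median(z[m&(b>=y)&(b<y+4)]))) for y in range(-132,130,4) if (m&(b>=y)&(b<y+4)).sum()>1])
        m=(np.abs(np.abs(b)-40)<14)&(z>5)&(z<75)
        print("x' profile",[(int(x),int(np.median(z[m&(a>=x)&(a<x+3)]))) for x in range(-75,0,3) if (m&(a>=x)&(a<x+3)).sum()>1])
        m=(a>-50)&(a<130)&(z>-8)&(z<45)
        print("edge -y",[(int(y),int(np.median(z[m&(b>=y)&(b<y+3)]))) for y in range(-160,-132,3) if (m&(b>=y)&(b<y+3)).sum()>1])
run()
E
python3 prof.py
```

```text
scene y' profile [(-132, 37), (-128, 48), (-124, 56), (-120, 55), (-116, 42), (-112, 39), (-108, 50), (-104, 52), (-100, 48), (-96, 56), (-92, 54), (-88, 56), (-84, 61), (-80, 58), (-76, 32), (-72, 32), (-68, 61), (-64, 51), (-60, 41), (-56, 49), (-52, 51), (-48, 50), (-44, 49), (-40, 55), (-36, 42), (-32, 52), (-28, 47), (-24, 50), (-8, 31), (0, 31), (4, 31), (12, 32), (16, 32), (20, 41), (24, 47), (28, 50), (32, 52), (36, 54), (40, 50), (44, 39), (48, 53), (52, 52), (56, 48), (68, 30), (76, 31), (80, 34), (84, 30), (88, 32), (96, 31), (100, 42), (104, 44), (108, 51), (116, 53), (120, 51), (124, 51), (128, 46)]
x' profile [(-60, 20), (-57, 21), (-54, 28), (-51, 31), (-48, 32), (-45, 31), (-42, 32), (-39, 32), (-36, 34), (-33, 47), (-30, 52), (-27, 54), (-24, 54), (-21, 53), (-18, 56), (-15, 54), (-12, 54), (-9, 53), (-6, 54), (-3, 53)]
edge -y [(-160, 0), (-157, 0), (-154, 0), (-151, 0), (-148, 1), (-145, 18), (-142, 19), (-139, 27), (-136, 29), (-133, 30)]
top y' profile [(-128, 56), (-124, 54), (-120, 55), (-116, 51), (-112, 51), (-108, 52), (-104, 50), (-100, 31), (-96, 31), (-92, 30), (-88, 29), (-84, 60), (-80, 31), (-76, 60), (-72, 44), (-68, 30), (-64, 30), (-60, 57), (-56, 51), (-52, 52), (-48, 53), (-44, 55), (-40, 57), (-36, 49), (-32, 51), (-28, 52), (-24, 50), (-20, 27), (-16, 29), (-12, 31), (-8, 30), (-4, 29), (0, 30), (4, 30), (8, 28), (12, 27)]
x' profile [(-63, 22), (-60, 27), (-57, 30), (-54, 30), (-51, 28), (-48, 30), (-45, 30), (-42, 32), (-39, 45), (-36, 52), (-33, 52), (-30, 51), (-27, 53), (-24, 52), (-21, 53), (-18, 50), (-15, 49), (-12, 57), (-9, 55), (-6, 52)]
edge -y [(-160, -1), (-157, -1), (-154, -1), (-151, -1), (-145, 26), (-142, 27), (-139, 28), (-136, 28), (-133, 29)]
```

carry_out(
  rows=[
    [0, 5, 0.4, 0, 0, 0, 0],
    [0, 17, -0.6, 0, 0, 0, 0],
    [0, 34, -2, 0, 0, 0, 0],
    [0, 54, -3.6, 0, 0, 0, 0],
    [0, 74, -5.3, 0, 0, 0, 0],
    [0, 92, -6.8, 0, 0, 0, 0],
    [0, 105, -7.8, 0, 0, 0, 0],
    [0, 110.5, -8.3, 0, 0, 0, 0],
  ],
)

```text
time_s: 19.5
ee_pos: [0.5126, 0.0486, 0.1944]
ee_rot: [-0.0, 0.041, 0.999, -0.0]
wrist_force: [-0.9, 0.3, -2.5]
grip_width: 0.0206
gripper_force: 108.3
```

carry_out(
  rows=[
    [0, 0, 0, -3, 0, 0, 0],
    [0, 0, 0, -8, 0, 0, 0],
    [0, 0, 0, -12, 0, 0, 0],
    [0, 0, 0, -15, 0, 0, 0],
    [0, 0, 0, -17, 0, 0, 0],
    [0, 0, 0, -19, 0, 0, 0],
    [0, 0, 0, -21, 0, 0, 0],
    [0, 0, 0, -24, 0, 0, 0],
  ],
)

```text
time_s: 20.5
ee_pos: [0.5116, 0.0488, 0.1708]
ee_rot: [0.0, 0.041, 0.999, 0.0]
wrist_force: [-0.1, -0.5, -2.6]
grip_width: 0.0208
gripper_force: 108.3
```

```bash
python3 -c "
from m import *
st()"
```

```text
t 20.5 tcp [511.6  48.8 170.8] yyaw 85.31 z [ 0.001  0.    -1.   ] F [-0.1 -0.5 -2.6] j6 0.18 w 20.8 gf 108.3
```

carry_out(
  rows=[
    [0, -6, 0.5, -1, 0, 0, 0],
    [0, -22, 2, -1, 0, 0, 0],
    [0, -45, 3.7, -1, 0, 0, 0],
    [0, -70, 5.8, -1, 0, 0, 0],
    [0, -92, 7.6, -1, 0, 0, 0],
    [0, -110, 9, -1, 0, 0, 0],
    [0, -115, 9.4, -1, 0, 0, 0],
  ],
)

```text
time_s: 21.38
ee_pos: [0.3946, 0.0581, 0.1698]
ee_rot: [-0.0, 0.041, 0.999, -0.0]
wrist_force: [-0.2, 0.0, -2.6]
grip_width: 0.0206
gripper_force: 108.3
```

```bash
cat >> m.py <<'E'
def dishes():
    g=grab_frame("scene"); w=cloud(g)*1000
    hsv=cv2.cvtColor(g["pixels"],cv2.COLOR_RGB2HSV)
    m=((hsv[...,0]>5)&(hsv[...,0]<22)&(hsv[...,1]>60)&(w[...,2]>45)&(w[...,2]<110)).astype(np.uint8)
    n,l,s,ce=cv2.connectedComponentsWithStats(m)
    for i in range(1,n):
        if s[i,4]>12:
            c=np.median(w[l==i],0)
            r=[]
            for o,y in(((504,-365),-27.9),((627.8,-41.2),-4.7)):
                t=np.radians(y);d=c[:2]-o; r.append(np.round([d[0]*np.cos(t)+d[1]*np.sin(t),-d[0]*np.sin(t)+d[1]*np.cos(t)],1))
            print("dish",np.round(c,1),s[i,4],"rack",r[0],"tester",r[1])
    return g
E
python3 -c "
from m import *
st(); g=dishes(); save(g,'d1.png')
cv2.imwrite('pics/d1.png',cv2.resize(g['pixels'][180:260,270:370],None,fx=7,fy=7,interpolation=3)[...,::-1])"
```

```text
t 21.38 tcp [394.6  58.1 169.8] yyaw 85.34 z [-0. -0. -1.] F [-0.2  0.  -2.6] j6 0.23 w 20.6 gf 108.3
dish [624.6  42.4  63.9] 61 rack [-84.  416.5] tester [-10.  83.]
dish [-12.7 -58.5  78.4] 468 rack [-600.1   29. ] tester [-636.9  -69.8]
dish [ 504.2 -365.1   61. ] 214 rack [0.2 0. ] tester [ -96.6 -332.9]
dish [ 467.3 -434.9   61.2] 246 rack [  0.3 -79. ] tester [-127.7 -405.6]
```

View pics/d1.png

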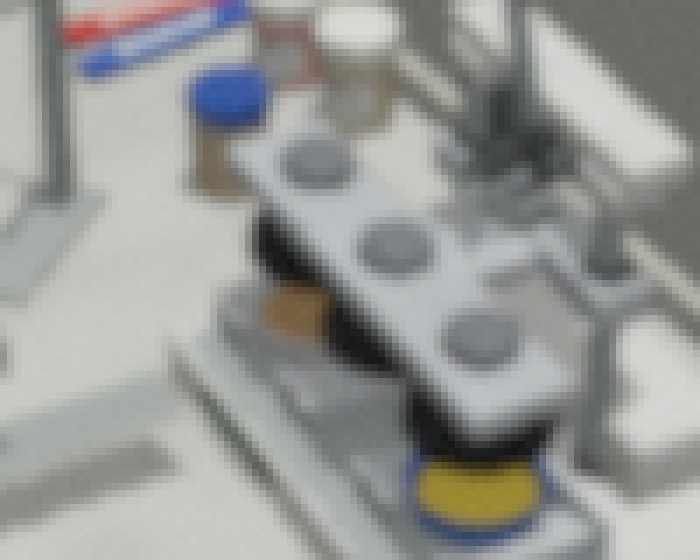

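carry_out(
  rows=[
    [0, -5, -18, 0, 0, 0, -0.04],
    [0, -16, -60, 0, 0, 0, -0.1],
    [0, -28, -100, 0, 0, 0, -0.16],
    [0, -41, -145, 0, 0, 0, -0.22],
    [0, -54, -190, 0, 0, 0, -0.28],
    [0, -67, -236, 0, 0, 0, -0.34],
    [0, -80, -282, -3, 0, 0, -0.39],
    [0, -89.6, -318, -3, 0, 0, -0.4056],
  ],
)

```text
time_s: 22.42
ee_pos: [0.3068, -0.2624, 0.1668]
ee_rot: [0.001, 0.242, 0.97, -0.0]
wrist_force: [-0.1, 0.3, -1.8]
grip_width: 0.0209
gripper_force: 109.0
```

carry_out(
  rows=[
    [0, 0, 0, 0, 0, 0, 0],
    [0, 0, 0, 0, 0, 0, 0],
  ],
)

```text
time_s: 22.68
ee_pos: [0.307, -0.2599, 0.1666]
ee_rot: [-0.0, 0.242, 0.97, 0.0]
wrist_force: [0.1, 0.2, -2.7]
grip_width: 0.0202
gripper_force: 109.2
```

```bash
python3 -c "
from m import *
st(); s=env.state()['ee_pos'][:2]*1000-[504,-365]; t=np.radians(-27.9); print(s@[np.cos(t),np.sin(t)],s@[-np.sin(t),np.cos(t)])
blade(grab_frame('scene'),env.state()['ee_pos']*1000,-27.9,42)"
```

```text
t 22.68 tcp [ 307.  -259.9  166.6] yyaw 62.05 z [-0.     0.001 -1.   ] F [ 0.1  0.2 -2.7] j6 -0.21 w 20.2 gf 109.2
-223.33647702919572 0.7012546851919339
213 amax 156.8466216933337 b 2/98 [-18.79328401  17.3397235 ] mid slope 0.026703844229190307 z med 39.18452853880061 z slope -0.005766179672128901
```

carry_out(
  rows=[
    [0, 9, -5, 0, 0, 0, 0],
    [0, 24, -13, 0, 0, 0, 0],
    [0, 42, -22.5, 0, 0, 0, 0],
    [0, 60, -32, 0, 0, 0, 0],
    [0, 76, -40.5, 0, 0, 0, 0],
    [0, 86, -46, 0, 0, 0, 0],
    [0, 89, -47.5, 0, 0, 0, 0],
    [0, 89, -47.5, 0, 0, 0, 0],
  ],
)

```text
time_s: 23.72
ee_pos: [0.3957, -0.3071, 0.1665]
ee_rot: [-0.0, 0.241, 0.97, 0.0]
wrist_force: [0.6, -0.4, -2.3]
grip_width: 0.0208
gripper_force: 109.2
```

carry_out(
  rows=[
    [0, 0, 0, 4, 0, 0, 0],
    [0, 0, 0, 8, 0, 0, 0],
    [0, 0, 0, 11, 0, 0, 0],
    [0, 0, 0, 14, 0, 0, 0],
    [0, 0, 0, 18, 0, 0, 0],
    [0, 0, 0, 23, 0, 0, 0],
    [0, 0, 0, 28, 0, 0, 0],
    [0, 0, 0, 28, 0, 0, 0],
  ],
)

```text
time_s: 24.72
ee_pos: [0.3961, -0.3076, 0.1952]
ee_rot: [0.0, 0.241, 0.97, -0.0]
wrist_force: [0.9, -0.0, -3.2]
grip_width: 0.0209
gripper_force: 109.2
```

carry_out(
  rows=[
    [0, -5, 2.5, 0, 0, 0, 0],
    [0, -15, 8, 0, 0, 0, 0],
    [0, -30, 16, 0, 0, 0, 0],
    [0, -48, 25.5, 0, 0, 0, 0],
    [0, -66, 35, 0, 0, 0, 0],
    [0, -82, 43.5, 0, 0, 0, 0],
    [0, -92, 49, 0, 0, 0, 0],
    [0, -96, 51, 0, 0, 0, 0],
  ],
)

```text
time_s: 25.72
ee_pos: [0.2991, -0.256, 0.1948]
ee_rot: [0.0, 0.241, 0.97, -0.0]
wrist_force: [0.3, 0.1, -2.9]
grip_width: 0.0208
gripper_force: 109.1
```

```bash
python3 -c "
from m import *
st(); dishes()"
```

```text
t 25.73 tcp [ 299.1 -256.   194.8] yyaw 62.06 z [ 0. -0. -1.] F [ 0.3  0.1 -2.9] j6 -0.22 w 20.8 gf 109.1
dish [625.4  43.7  63.6] 59 rack [-84. 418.] tester [-9.4 84.4]
dish [ -9.1 -58.7  76.5] 475 rack [-596.8   30.6] tester [-633.3  -69.6]
dish [ 407.  -314.9   79.3] 212 rack [-109.1   -1.1] tester [-197.6 -290.9]
dish [ 467.7 -434.7   61.4] 244 rack [  0.5 -78.6] tester [-127.3 -405.3]
```

carry_out(
  rows=[
    [0, 2, 5, 0, 0, 0, 0.008],
    [0, 6.5, 16, 0, 0, 0, 0.027],
    [0, 14, 34.5, 0, 0, 0, 0.06],
    [0, 23.5, 58, 0, 0, 0, 0.1],
    [0, 33, 81, 0, 0, 0, 0.14],
    [0, 42.5, 104, 0, 0, 0, 0.18],
    [0, 52, 127, 0, 0, 0, 0.22],
    [0, 61, 150, 0, 0, 0, 0.26],
  ],
)

```text
time_s: 26.78
ee_pos: [0.3615, -0.1048, 0.1947]
ee_rot: [0.0, 0.112, 0.994, 0.0]
wrist_force: [0.4, -0.1, -3.2]
grip_width: 0.0207
gripper_force: 109.1
```

carry_out(
  rows=[
    [0, 9, 22.5, 0, 0, 0, 0.04],
    [0, 17.5, 43, 0, 0, 0, 0.075],
    [0, 24, 59.5, 0, 0, 0, 0.105],
    [0, 29, 71.5, 0, 0, 0, 0.125],
    [0, 32, 79.5, 0, 0, 0, 0.138],
    [0, 33.5, 84, 0, 0, 0, 0.1456],
    [0, 33.5, 84, 0, 0, 0, 0.1456],
  ],
)

```text
time_s: 27.65
ee_pos: [0.3942, -0.0224, 0.1947]
ee_rot: [-0.0, 0.041, 0.999, -0.0]
wrist_force: [-0.2, -0.2, -2.7]
grip_width: 0.021
gripper_force: 109.3
```

```bash
cat >> m.py <<'E'
def tsx():
    s=env.state()['ee_pos'][:2]*1000-[627.8,-41.2]; t=np.radians(-4.7); print("grip in tester",np.round([s@[np.cos(t),np.sin(t)],s@[-np.sin(t),np.cos(t)]],1))
def rkx():
    s=env.state()['ee_pos'][:2]*1000-[504,-365]; t=np.radians(-27.9); print("grip in rack",np.round([s@[np.cos(t),np.sin(t)],s@[-np.sin(t),np.cos(t)]],1))
E
python3 -c "
from m import *
st();tsx(); dishes()"
```

```text
t 27.65 tcp [394.2 -22.4 194.7] yyaw 85.32 z [-0. -0. -1.] F [-0.2 -0.2 -2.7] j6 0.03 w 21.0 gf 109.3
grip in tester [-234.4   -0.4]
dish [624.7  42.7  64.4] 60 rack [-84.1 416.8] tester [-10.   83.4]
dish [515.8 -33.4  80.8] 122 rack [-144.7  298.6] tester [-112.2   -1.4]
dish [-11.5 -58.7  76.4] 460 rack [-598.9   29.5] tester [-635.7  -69.8]
dish [ 468.2 -434.5   61.6] 248 rack [  0.9 -78.1] tester [-126.8 -405. ]
```

carry_out(
  rows=[
    [0, 5, 0.3, 0, 0, 0, 0],
    [0, 17, -0.7, 0, 0, 0, 0],
    [0, 34, -2.1, 0, 0, 0, 0],
    [0, 54, -3.7, 0, 0, 0, 0],
    [0, 74, -5.4, 0, 0, 0, 0],
    [0, 92, -6.9, 0, 0, 0, 0],
    [0, 105, -7.9, 0, 0, 0, 0],
    [0, 110.5, -8.4, 0, 0, 0, 0],
  ],
)

```text
time_s: 28.7
ee_pos: [0.506, -0.0309, 0.1944]
ee_rot: [-0.0, 0.041, 0.999, -0.0]
wrist_force: [0.4, -0.5, -3.8]
grip_width: 0.0209
gripper_force: 109.2
```

carry_out(
  rows=[
    [0, 0, 0, -3, 0, 0, 0],
    [0, 0, 0, -8, 0, 0, 0],
    [0, 0, 0, -12, 0, 0, 0],
    [0, 0, 0, -15, 0, 0, 0],
    [0, 0, 0, -17, 0, 0, 0],
    [0, 0, 0, -19, 0, 0, 0],
    [0, 0, 0, -21, 0, 0, 0],
    [0, 0, 0, -25, 0, 0, 0],
  ],
)

```text
time_s: 29.7
ee_pos: [0.5051, -0.0308, 0.1698]
ee_rot: [0.0, 0.041, 0.999, -0.0]
wrist_force: [0.1, 0.4, -2.4]
grip_width: 0.0206
gripper_force: 109.2
```

carry_out(
  rows=[
    [0, -6, 0.5, -1, 0, 0, 0],
    [0, -22, 2, -1, 0, 0, 0],
    [0, -45, 3.7, -1, 0, 0, 0],
    [0, -70, 5.8, -1, 0, 0, 0],
    [0, -92, 7.6, -1, 0, 0, 0],
    [0, -108, 9, -1, 0, 0, 0],
    [0, -112, 9.4, -1, 0, 0, 0],
  ],
)

```text
time_s: 30.58
ee_pos: [0.3913, -0.0212, 0.1688]
ee_rot: [-0.0, 0.041, 0.999, 0.0]
wrist_force: [-0.5, -0.2, -2.0]
grip_width: 0.0206
gripper_force: 109.1
```

```bash
python3 -c "
from m import *
st();tsx(); g=dishes(); w=cloud(g)
hsv=cv2.cvtColor(g['pixels'],cv2.COLOR_RGB2HSV)
y=(hsv[...,0]>=23)&(hsv[...,0]<35)&(hsv[...,1]>120)&box(w,560,700,-220,-60,40,85); q=w[y]*1000
print(len(q),q.mean(0),np.percentile(q,[3,97],axis=0))"
```

```text
t 30.57 tcp [391.3 -21.2 168.8] yyaw 85.32 z [-0.  0. -1.] F [-0.5 -0.2 -2. ] j6 0.03 w 20.6 gf 109.1
grip in tester [-237.4    0.5]
dish [623.5  41.9  63.9] 62 rack [-84.8 415.5] tester [-11.1  82.4]
dish [616.7 -41.1  63.9] 74 rack [-51.9 339. ] tester [-11.   -0.8]
dish [ -9.5 -58.9  78.2] 513 rack [-597.1   30.2] tester [-633.7  -69.9]
dish [ 468.4 -435.2   61.5] 246 rack [  1.4 -78.7] tester [-126.6 -405.7]
100 [ 621.43753875 -123.07018253   63.9645687 ] [[ 600.23136808 -142.25587692   59.64774043]
 [ 645.68048106 -102.16190949   67.33923881]]
```

carry_out(
  rows=[
    [0, -1, -14, 0, 0, 0, 0],
    [0, -2, -36, 0, 0, 0, 0],
    [0, -3.5, -60, 0, 0, 0, 0],
    [0, -4.3, -81, 0, 0, 0, 0],
    [0, -4.3, -81, 0, 0, 0, 0],
    [0, -4.3, -81, 0, 0, 0, 0],
  ],
)

```text
time_s: 31.38
ee_pos: [0.3888, -0.1025, 0.1686]
ee_rot: [-0.0, 0.041, 0.999, 0.0]
wrist_force: [0.4, 0.8, -1.9]
grip_width: 0.0207
gripper_force: 109.4
```

```bash
python3 -c "
from m import *
st();tsx()
blade(grab_frame('scene'),env.state()['ee_pos']*1000,-4.7,42)"
```

```text
t 31.38 tcp [ 388.8 -102.5  168.6] yyaw 85.28 z [-0.  0. -1.] F [ 0.4  0.8 -1.9] j6 -0.18 w 20.7 gf 109.4
grip in tester [-233.2  -80.7]
153 amax 173.63938291413407 b 2/98 [-18.35934963  18.43521856] mid slope -0.020480135074224408 z med 43.45295135644367 z slope -0.10803109226851332
```

Insert 112 mm, lift and retreat.

carry_out(
  rows=[
    [0, 8, -0.2, 0, 0, 0, 0],
    [0, 24, -1.5, 0, 0, 0, 0],
    [0, 44, -3, 0, 0, 0, 0],
    [0, 66, -4.8, 0, 0, 0, 0],
    [0, 88, -6.6, 0, 0, 0, 0],
    [0, 104, -8, 0, 0, 0, 0],
    [0, 111.5, -8.6, 0, 0, 0, 0],
    [0, 111.5, -8.6, 0, 0, 0, 0],
  ],
)

```text
time_s: 32.42
ee_pos: [0.5002, -0.1108, 0.1685]
ee_rot: [-0.0, 0.041, 0.999, 0.0]
wrist_force: [0.9, 0.0, -1.8]
grip_width: 0.0207
gripper_force: 109.4
```

carry_out(
  rows=[
    [0, 0, 0, 3, 0, 0, 0],
    [0, 0, 0, 6, 0, 0, 0],
    [0, 0, 0, 9, 0, 0, 0],
    [0, 0, 0, 12, 0, 0, 0],
    [0, 0, 0, 16, 0, 0, 0],
    [0, 0, 0, 21, 0, 0, 0],
    [0, 0, 0, 26, 0, 0, 0],
    [0, 0, 0, 26, 0, 0, 0],
  ],
)

```text
time_s: 33.42
ee_pos: [0.5004, -0.1111, 0.1953]
ee_rot: [0.001, 0.041, 0.999, -0.0]
wrist_force: [-0.9, -0.1, -3.2]
grip_width: 0.0204
gripper_force: 109.3
```

carry_out(
  rows=[
    [0, -5, 0.4, 0, 0, 0, 0],
    [0, -17, 1.4, 0, 0, 0, 0],
    [0, -34, 2.8, 0, 0, 0, 0],
    [0, -54, 4.4, 0, 0, 0, 0],
    [0, -74, 6.1, 0, 0, 0, 0],
    [0, -92, 7.6, 0, 0, 0, 0],
    [0, -105, 8.6, 0, 0, 0, 0],
    [0, -110.5, 9.1, 0, 0, 0, 0],
  ],
)

```text
time_s: 34.42
ee_pos: [0.3885, -0.1018, 0.1948]
ee_rot: [0.0, 0.041, 0.999, -0.0]
wrist_force: [-0.3, 0.8, -3.9]
grip_width: 0.0209
gripper_force: 109.2
```

```bash
cat >> m.py <<'E'
def old():
    g=grab_frame("scene"); w=cloud(g); hsv=cv2.cvtColor(g['pixels'],cv2.COLOR_RGB2HSV)
    y=(hsv[...,0]>=23)&(hsv[...,0]<35)&(hsv[...,1]>120)&box(w,250,700,-480,100,40,110)
    n,l,s,c=cv2.connectedComponentsWithStats(y.astype(np.uint8)); i=1+np.argmax(s[1:,4]); q=w[l==i]*1000
    d=(q.mean(0)-env.state()["ee_pos"]*1000)
    print("old",len(q),q.mean(0),np.ptp(q[:,2]),"rel",d)
    for y0 in(-4.7,-27.9):
        t=np.radians(y0); print(np.round([d[:2]@[np.cos(t),np.sin(t)],d[:2]@[-np.sin(t),np.cos(t)]],1))
E
python3 -c "
from m import *
st();tsx();old();dishes()"
```

```text
t 34.42 tcp [ 388.5 -101.8  194.8] yyaw 85.3 z [ 0. -0. -1.] F [-0.3  0.8 -3.9] j6 -0.17 w 20.9 gf 109.2
grip in tester [-233.5  -80. ]
old 127 [ 513.50254401 -110.46867501   80.80246898] 12.310683893548727 rel [ 125.24362937   -8.73887069 -113.9879891 ]
[125.5   1.6]
[114.8  50.9]
dish [623.7  43.8  64.3] 61 rack [-85.5 417.3] tester [-11.   84.4]
dish [616.4 -40.   64. ] 75 rack [-52.8 339.8] tester [-11.5   0.3]
dish [-10.2 -58.8  77.1] 481 rack [-597.7   30. ] tester [-634.4  -69.8]
dish [ 467.7 -434.7   60.9] 245 rack [  0.5 -78.6] tester [-127.3 -405.3]
```

carry_out(
  rows=[
    [0, -2, -3.5, 0, 0, 0, -0.016],
    [0, -6.8, -12, 0, 0, 0, -0.056],
    [0, -14, -25, 0, 0, 0, -0.117],
    [0, -22.4, -39.5, 0, 0, 0, -0.186],
    [0, -31, -55, 0, 0, 0, -0.26],
    [0, -39.4, -69.5, 0, 0, 0, -0.328],
    [0, -45.2, -80, 0, 0, 0, -0.377],
    [0, -48.6, -85.8, 0, 0, 0, -0.405],
  ],
)

```text
time_s: 35.52
ee_pos: [0.3404, -0.1884, 0.1947]
ee_rot: [-0.0, 0.243, 0.97, 0.0]
wrist_force: [0.7, 0.4, -3.2]
grip_width: 0.0208
gripper_force: 109.1
```

carry_out(
  rows=[
    [0, 0, 0, 0, 0, 0, 0],
    [0, 0, 0, 0, 0, 0, 0],
  ],
)

```text
time_s: 35.78
ee_pos: [0.341, -0.1874, 0.1947]
ee_rot: [0.0, 0.241, 0.971, 0.0]
wrist_force: [0.1, -0.7, -2.5]
grip_width: 0.0206
gripper_force: 109.1
```

```bash
python3 -c "
from m import *
st();rkx();old()"
```

```text
t 35.77 tcp [ 341.  -187.4  194.7] yyaw 62.13 z [ 0.  0. -1.] F [ 0.1 -0.7 -2.5] j6 -0.02 w 20.6 gf 109.1
grip in rack [-227.1   80.7]
old 164 [ 452.08718222 -245.597699     80.92332054] 11.162556478234492 rel [ 111.03746113  -58.23075371 -113.76996434]
[115.4 -48.9]
[125.4   0.5]
```

carry_out(
  rows=[
    [0, 4, -2.5, 0, 0, 0, 0],
    [0, 14, -8, 0, 0, 0, 0],
    [0, 28, -15.4, 0, 0, 0, 0],
    [0, 44, -24, 0, 0, 0, 0],
    [0, 61, -33, 0, 0, 0, 0],
    [0, 76, -41, 0, 0, 0, 0],
    [0, 86, -46.3, 0, 0, 0, 0],
    [0, 90.7, -48.8, 0, 0, 0, 0],
  ],
)

```text
time_s: 36.83
ee_pos: [0.4322, -0.2368, 0.1945]
ee_rot: [-0.0, 0.241, 0.971, 0.0]
wrist_force: [-0.8, 0.7, -3.6]
grip_width: 0.0207
gripper_force: 109.1
```

carry_out(
  rows=[
    [0, 0, 0, -3, 0, 0, 0],
    [0, 0, 0, -8, 0, 0, 0],
    [0, 0, 0, -12, 0, 0, 0],
    [0, 0, 0, -15, 0, 0, 0],
    [0, 0, 0, -17, 0, 0, 0],
    [0, 0, 0, -19, 0, 0, 0],
    [0, 0, 0, -21, 0, 0, 0],
    [0, 0, 0, -27, 0, 0, 0],
  ],
)

```text
time_s: 37.83
ee_pos: [0.432, -0.2367, 0.1679]
ee_rot: [0.001, 0.241, 0.971, -0.0]
wrist_force: [0.7, -0.1, -1.5]
grip_width: 0.0209
gripper_force: 109.2
```

carry_out(
  rows=[
    [0, -6, 3.2, -1, 0, 0, 0],
    [0, -21, 11, -1, 0, 0, 0],
    [0, -41, 21.7, -1, 0, 0, 0],
    [0, -63, 33.4, -1, 0, 0, 0],
    [0, -83, 44, -1, 0, 0, 0],
    [0, -96, 50.8, -1, 0, 0, 0],
    [0, -100, 53, -1, 0, 0, 0],
  ],
)

```text
time_s: 38.7
ee_pos: [0.3305, -0.1829, 0.1668]
ee_rot: [0.0, 0.241, 0.971, -0.0]
wrist_force: [1.0, -0.2, -1.6]
grip_width: 0.0212
gripper_force: 109.3
```

```bash
python3 -c "
from m import *
st();rkx();old();dishes()"
```

```text
t 38.7 tcp [ 330.5 -182.9  166.8] yyaw 62.1 z [ 0. -0. -1.] F [ 1.  -0.2 -1.6] j6 -0.02 w 21.2 gf 109.3
grip in rack [-238.6   79.7]
old 164 [ 541.94980183 -294.01249971   63.22811532] 11.528453829844132 rel [ 211.26687708 -111.01692284 -103.64869659]
[219.7 -93.3]
[238.7   0.7]
dish [624.   42.3  64.6] 62 rack [-84.6 416.1] tester [-10.6  82.9]
dish [616.8 -39.5  63.3] 77 rack [-52.6 340.4] tester [-11.1   0.8]
dish [-10.2 -58.6  77.5] 506 rack [-597.8   30.2] tester [-634.4  -69.6]
dish [ 467.4 -435.1   61.3] 246 rack [  0.5 -79.1] tester [-127.5 -405.7]
```

carry_out(
  rows=[
    [0, -8, -18, 0, 0, 0, 0],
    [0, -24, -56, 0, 0, 0, 0],
    [0, -42, -98, 0, 0, 0, 0],
    [0, -57, -134, 0, 0, 0, 0],
    [0, -63, -147.5, 0, 0, 0, 0],
    [0, -63, -147.5, 0, 0, 0, 0],
    [0, -63, -147.5, 0, 0, 0, 0],
  ],
)

```text
time_s: 39.67
ee_pos: [0.2688, -0.3299, 0.1665]
ee_rot: [-0.0, 0.241, 0.971, 0.001]
wrist_force: [0.6, -0.2, -1.6]
grip_width: 0.0205
gripper_force: 109.4
```

```bash
python3 -c "
from m import *
st();rkx()
blade(grab_frame('scene'),env.state()['ee_pos']*1000,-27.9,42)"
```

```text
t 39.67 tcp [ 268.8 -329.9  166.5] yyaw 62.16 z [-0.     0.001 -1.   ] F [ 0.6 -0.2 -1.6] j6 -0.4 w 20.5 gf 109.4
grip in rack [-224.2  -79.1]
244 amax 157.0848648910059 b 2/98 [-17.95176864  18.24338723] mid slope 0.029860929061365747 z med 39.374333381757225 z slope -0.01635143696376412
```

carry_out(
  rows=[
    [0, 9, -5, 0, 0, 0, 0],
    [0, 24, -13, 0, 0, 0, 0],
    [0, 42, -22.7, 0, 0, 0, 0],
    [0, 60, -32.2, 0, 0, 0, 0],
    [0, 76, -40.7, 0, 0, 0, 0],
    [0, 86, -46.1, 0, 0, 0, 0],
    [0, 90, -48.2, 0, 0, 0, 0],
    [0, 90, -48.2, 0, 0, 0, 0],
  ],
)

```text
time_s: 40.72
ee_pos: [0.3587, -0.379, 0.1666]
ee_rot: [-0.0, 0.241, 0.971, 0.0]
wrist_force: [0.3, 0.9, -2.6]
grip_width: 0.0207
gripper_force: 109.5
```

carry_out(
  rows=[
    [0, 0, 0, 4, 0, 0, 0],
    [0, 0, 0, 8, 0, 0, 0],
    [0, 0, 0, 11, 0, 0, 0],
    [0, 0, 0, 14, 0, 0, 0],
    [0, 0, 0, 18, 0, 0, 0],
    [0, 0, 0, 23, 0, 0, 0],
    [0, 0, 0, 28, 0, 0, 0],
    [0, 0, 0, 28, 0, 0, 0],
  ],
)

```text
time_s: 41.72
ee_pos: [0.3589, -0.3795, 0.1953]
ee_rot: [0.0, 0.241, 0.971, -0.0]
wrist_force: [0.7, 0.4, -2.7]
grip_width: 0.0209
gripper_force: 109.5
```

carry_out(
  rows=[
    [0, -5, 2.5, 0, 0, 0, 0],
    [0, -15, 8, 0, 0, 0, 0],
    [0, -30, 16, 0, 0, 0, 0],
    [0, -48, 25.5, 0, 0, 0, 0],
    [0, -66, 35, 0, 0, 0, 0],
    [0, -82, 43.5, 0, 0, 0, 0],
    [0, -92, 49, 0, 0, 0, 0],
    [0, -96, 51, 0, 0, 0, 0],
  ],
)

```text
time_s: 42.72
ee_pos: [0.2619, -0.3278, 0.1948]
ee_rot: [0.0, 0.241, 0.97, -0.0]
wrist_force: [0.6, -0.3, -2.5]
grip_width: 0.021
gripper_force: 109.4
```

```bash
python3 -c "
from m import *
st();rkx();old();dishes()"
```

```text
t 42.73 tcp [ 261.9 -327.8  194.8] yyaw 62.08 z [ 0. -0. -1.] F [ 0.6 -0.3 -2.5] j6 -0.41 w 21.0 gf 109.4
grip in rack [-231.4  -80.4]
old 159 [ 541.83844135 -294.18516299   63.56510738] 11.554066566598294 rel [ 280.01261006   33.62453109 -131.27109806]
[276.3  56.5]
[231.7 160.7]
dish [624.   42.7  63.4] 60 rack [-84.8 416.5] tester [-10.7  83.3]
dish [617.  -38.1  63.4] 73 rack [-53.1 341.8] tester [-11.    2.2]
dish [ -6.  -58.3  77.1] 471 rack [-594.2   32.4] tester [-630.3  -69. ]
dish [ 371.  -382.8   79. ] 249 rack [-109.2  -78. ] tester [-228.  -361.5]
```

carry_out(
  rows=[
    [0, 2.5, 4.5, 0, 0, 0, 0.008],
    [0, 8.5, 15, 0, 0, 0, 0.027],
    [0, 18.5, 33, 0, 0, 0, 0.06],
    [0, 31, 55.5, 0, 0, 0, 0.1],
    [0, 43, 78, 0, 0, 0, 0.14],
    [0, 55.5, 100, 0, 0, 0, 0.18],
    [0, 68, 122.5, 0, 0, 0, 0.22],
    [0, 80.5, 145, 0, 0, 0, 0.26],
  ],
)

```text
time_s: 43.82
ee_pos: [0.3439, -0.1816, 0.1947]
ee_rot: [0.0, 0.112, 0.994, 0.0]
wrist_force: [-0.8, -0.3, -3.8]
grip_width: 0.021
gripper_force: 109.3
```

carry_out(
  rows=[
    [0, 12.5, 22.5, 0, 0, 0, 0.04],
    [0, 23.5, 42, 0, 0, 0, 0.075],
    [0, 32, 58, 0, 0, 0, 0.105],
    [0, 38.5, 69.5, 0, 0, 0, 0.125],
    [0, 42.5, 77, 0, 0, 0, 0.138],
    [0, 44.5, 80.5, 0, 0, 0, 0.1453],
    [0, 44.5, 80.5, 0, 0, 0, 0.1453],
  ],
)

```text
time_s: 44.7
ee_pos: [0.3875, -0.1027, 0.1947]
ee_rot: [-0.0, 0.041, 0.999, -0.0]
wrist_force: [-0.3, 0.6, -2.4]
grip_width: 0.0207
gripper_force: 109.4
```

```bash
python3 -c "
from m import *
st();tsx();dishes()"
```

```text
t 44.7 tcp [ 387.5 -102.7  194.7] yyaw 85.33 z [-0. -0. -1.] F [-0.3  0.6 -2.4] j6 -0.18 w 20.7 gf 109.4
grip in tester [-234.4  -81. ]
dish [623.3  43.9  63.8] 62 rack [-85.9 417.1] tester [-11.5  84.4]
dish [616.  -41.1  64.1] 76 rack [-52.6 338.7] tester [-11.8  -0.8]
dish [ 509.  -112.3   80.9] 140 rack [-113.8  225.7] tester [-112.5  -80.6]
dish [-12.9 -57.9  77.1] 488 rack [-600.5   29.6] tester [-637.1  -69.1]
```

carry_out(
  rows=[
    [0, 5, 0.1, 0, 0, 0, 0],
    [0, 17, -0.9, 0, 0, 0, 0],
    [0, 34, -2.3, 0, 0, 0, 0],
    [0, 54, -3.9, 0, 0, 0, 0],
    [0, 74, -5.6, 0, 0, 0, 0],
    [0, 92, -7.1, 0, 0, 0, 0],
    [0, 105, -8.1, 0, 0, 0, 0],
    [0, 111, -8.6, 0, 0, 0, 0],
  ],
)

```text
time_s: 45.75
ee_pos: [0.4998, -0.1114, 0.1944]
ee_rot: [0.0, 0.041, 0.999, 0.0]
wrist_force: [-0.2, 0.4, -3.4]
grip_width: 0.0207
gripper_force: 109.4
```

carry_out(
  rows=[
    [0, 0, 0, -3, 0, 0, 0],
    [0, 0, 0, -8, 0, 0, 0],
    [0, 0, 0, -12, 0, 0, 0],
    [0, 0, 0, -15, 0, 0, 0],
    [0, 0, 0, -17, 0, 0, 0],
    [0, 0, 0, -19, 0, 0, 0],
    [0, 0, 0, -21, 0, 0, 0],
    [0, 0, 0, -25, 0, 0, 0],
  ],
)

```text
time_s: 46.75
ee_pos: [0.4989, -0.1113, 0.1698]
ee_rot: [0.0, 0.041, 0.999, -0.0]
wrist_force: [0.2, -0.1, -2.4]
grip_width: 0.0205
gripper_force: 109.4
```

carry_out(
  rows=[
    [0, -6, 0.5, -1, 0, 0, 0],
    [0, -22, 2, -1, 0, 0, 0],
    [0, -45, 3.7, -1, 0, 0, 0],
    [0, -70, 5.8, -1, 0, 0, 0],
    [0, -92, 7.6, -1, 0, 0, 0],
    [0, -112, 9.2, -1, 0, 0, 0],
    [0, -125, 10.2, -1, 0, 0, 0],
  ],
)

```text
time_s: 47.62
ee_pos: [0.3714, -0.1007, 0.1687]
ee_rot: [-0.0, 0.041, 0.999, 0.0]
wrist_force: [0.1, -0.1, -1.7]
grip_width: 0.0207
gripper_force: 109.4
```

```bash
cat > rail.py <<'E'
from m import *
def run():
    fs=[grab_frame("top") for _ in range(3)]; f=fs[0]; f["depth"]=np.median([x["depth"] for x in fs],0); w=cloud(f)*1000; p=f["pixels"]
    m=box(w/1000,330,700,150,540,178,230); n,l,s,c=cv2.connectedComponentsWithStats(m.astype(np.uint8)); i=1+np.argmax(s[1:,4])
    print("cover+panel",rect(w/1000,l==i))
    hsv=cv2.cvtColor(p,cv2.COLOR_RGB2HSV)
    y=(hsv[...,0]>20)&(hsv[...,0]<33)&(hsv[...,1]>150)&box(w/1000,380,600,250,450,140,260); v,u=np.nonzero(y); q=w[y]; print("mark",q.mean(0),np.percentile(q[:,2],[2,50,98]))
    t=np.radians(35.0); d=w[...,:2]-[501.9,365]
    a=d[...,0]*np.cos(t)+d[...,1]*np.sin(t); b=-d[...,0]*np.sin(t)+d[...,1]*np.cos(t); z=w[...,2]
    # bar in the uncovered end: b from -110 to -60
    k=(b>-115)&(b<-60)&(z>150)&(z<190)&(np.abs(a)<60)
    if k.sum(): 
        print("uncovered: a hist",[(int(x),int((k&(a>=x)&(a<x+4)).sum()),int(np.median(z[k&(a>=x)&(a<x+4)]))) for x in range(-60,60,4) if (k&(a>=x)&(a<x+4)).sum()>0])
    kk=(z>178)&(z<225)&(np.abs(a)<20); print("cover b range",np.percentile(b[kk&(np.abs(b)<200)],[1,99]))
    kk=(z>178)&(z<225)&(np.abs(b)<200)
    for b0 in range(-180,180,20):
        h=kk&(b>b0)&(b<b0+20)
        if h.sum()>5: print(b0,h.sum(),"a",np.round(np.percentile(a[h],[2,98]),1),"z",np.round(np.median(z[h]),1))
    for q in("mark",): 
        dd=(w[y].mean(0)[:2]-[501.9,365]); print("mark ab",dd@[np.cos(t),np.sin(t)],dd@[-np.sin(t),np.cos(t)], np.percentile(b[y],[3,97]),np.percentile(a[y],[3,97]))
run()
E
python3 -c "
from m import *
st();tsx();dishes();old()"; python3 rail.py
```

```text
t 47.62 tcp [ 371.4 -100.7  168.7] yyaw 85.32 z [-0.001  0.    -1.   ] F [ 0.1 -0.1 -1.7] j6 -0.18 w 20.7 gf 109.4
grip in tester [-250.6  -80.3]
dish [623.8  44.   63.4] 61 rack [-85.5 417.5] tester [-11.   84.6]
dish [616.7 -39.6  63.8] 73 rack [-52.7 340.3] tester [-11.2   0.7]
dish [ 615.7 -124.9   63.4] 127 rack [-13.6 264.5] tester [ -5.2 -84.4]
dish [ -7.5 -59.   77.5] 517 rack [-595.2   31.1] tester [-631.7  -69.8]
old 159 [ 542.07540479 -294.03148243   63.4089758 ] 10.479478176852915 rel [ 170.63341284 -193.34132563 -105.27796274]
[ 185.9 -178.7]
[241.3 -91. ]
cover+panel (array([501.3, 365.4]), array([ 87. , 292.9]), 34.5, 2379)
mark [467.49913683 355.83613343 196.83512045] [187.85633719 194.5060174  205.52533451]
uncovered: a hist [(-24, 17, 165), (-20, 30, 168), (-16, 24, 168), (-12, 9, 167), (36, 87, 168), (40, 1, 170)]
cover b range [-141.23897989  143.55903419]
-180 62 a [310.3 326.9] z 203.2
-160 76 a [ 17.3 340.9] z 203.4
-140 119 a [ 18.8 353.7] z 202.6
-120 106 a [ 36.8 367.2] z 201.7
-100 105 a [ 36.6 381.4] z 203.2
-80 107 a [ 37.1 395.2] z 201.3
-60 110 a [ 37.  409.1] z 202.5
-40 232 a [-33.9 422.4] z 191.6
-20 272 a [-34.5 435.2] z 191.4
0 304 a [-42.9 448.7] z 192.1
20 284 a [-36.  464.4] z 192.4
40 287 a [-33.9 477.7] z 191.2
60 283 a [-33.6 490.8] z 191.8
80 290 a [-33.6 505. ] z 191.8
100 294 a [-34.  518.9] z 191.5
120 300 a [-34.  533.4] z 192.1
140 101 a [-34.6 548. ] z 191.3
mark ab -33.435715322721514 12.224924474227333 [ 1.14362309 23.25756009] [-43.38552577 -19.89549765]
```

carry_out(
  rows=[
    [0, 0, 14, 15, 0, 0, 0.04],
    [0, 2, 50, 40, 0, 0, 0.12],
    [0, 4, 90, 60, 0, 0, 0.22],
    [0, 7, 135, 80, 0, 0, 0.33],
    [0, 9, 180, 87, 0, 0, 0.44],
    [0, 11, 220, 87, 0, 0, 0.55],
    [0, 14, 258, 87, 0, 0, 0.65],
    [0, 15, 280, 87, 0, 0, 0.689],
  ],
)

```text
time_s: 48.88
ee_pos: [0.3896, 0.1814, 0.2557]
ee_rot: [0.001, -0.301, 0.954, 0.0]
wrist_force: [0.8, -0.4, -1.1]
grip_width: 0.0205
gripper_force: 109.3
```

carry_out(
  rows=[
    [0, 0, 0, 0, 0, 0, 0],
    [0, 0, 0, 0, 0, 0, 0],
  ],
)

```text
time_s: 49.12
ee_pos: [0.3887, 0.1787, 0.2555]
ee_rot: [-0.0, -0.299, 0.954, -0.0]
wrist_force: [0.2, -0.6, -1.9]
grip_width: 0.0206
gripper_force: 109.3
```

```bash
python3 - <<'E'
from m import *
st()
for n in("top","scene"):
    f=grab_frame(n); w=cloud(f)*1000; s=env.state()["ee_pos"]*1000
    try: blade(f,s,34.8,120)
    except Exception as e: print(n,"no blade",e)
    t=np.radians(34.8); d=w[...,:2]-[492,356.7]; a=d[...,0]*np.cos(t)+d[...,1]*np.sin(t); b=-d[...,0]*np.sin(t)+d[...,1]*np.cos(t); z=w[...,2]
    k=(b>-120)&(b<-45)&(z>163)&(z<180)&(np.abs(a)<25); print(n,"bar top a",k.sum(),np.percentile(a[k],[3,50,97]) if k.sum()>3 else 0)
    hsv=cv2.cvtColor(f["pixels"],cv2.COLOR_RGB2HSV)
    y=(hsv[...,0]>20)&(hsv[...,0]<33)&(hsv[...,1]>130)&box(w/1000,380,600,250,450,140,260)
    if y.sum()>3: print("mark b",np.percentile(b[y],[3,50,97]),y.sum(), "a",np.percentile(a[y],[3,97]))
E
```

```text
t 49.12 tcp [388.7 178.7 255.5] yyaw 124.8 z [-0.    -0.001 -1.   ] F [ 0.2 -0.6 -1.9] j6 -0.18 w 20.6 gf 109.3
top no blade expected non-empty vector for x
top bar top a 0 0
mark b [ 1.8728146  13.4284936  24.50740013] 75 a [-30.52842605  -5.15061697]
97 amax 156.46371338082864 b 2/98 [-13.02474459  20.37516948] mid slope 0.03302790992924739 z med 130.98288836753557 z slope -0.0005032646805753392
scene bar top a 51 [-9.19775938 -4.14348172  5.76346309]
```

carry_out(
  rows=[
    [0, 10, 7, 0, 0, 0, 0],
    [0, 29, 20.5, 0, 0, 0, 0],
    [0, 50, 35.5, 0, 0, 0, 0],
    [0, 72, 51.5, 0, 0, 0, 0],
    [0, 94, 67.3, 0, 0, 0, 0],
    [0, 111, 79.5, 0, 0, 0, 0],
    [0, 119, 85.5, 0, 0, 0, 0],
    [0, 120, 86.5, 0, 0, 0, 0],
  ],
)

```text
time_s: 50.22
ee_pos: [0.509, 0.2654, 0.2553]
ee_rot: [-0.0, -0.299, 0.954, -0.0]
wrist_force: [-0.7, 0.1, -1.6]
grip_width: 0.0209
gripper_force: 109.4
```

carry_out(
  rows=[
    [0, 0, 0, -4, 0, 0, 0],
    [0, 0, 0, -12, 0, 0, 0],
    [0, 0, 0, -20, 0, 0, 0],
    [0, 0, 0, -27, 0, 0, 0],
    [0, 0, 0, -31, 0, 0, 0],
    [0, 0, 0, -34, 0, 0, 0],
    [0, 0, 0, -34, 0, 0, 0],
  ],
)

```text
time_s: 51.1
ee_pos: [0.5085, 0.2654, 0.2215]
ee_rot: [-0.0, -0.299, 0.954, -0.0]
wrist_force: [-0.0, 0.6, -2.5]
grip_width: 0.0207
gripper_force: 109.4
```

```bash
python3 - <<'E'
from m import *
st(); print(env.state()["wrist_torque"])
f=grab_frame("scene"); 
im=cv2.resize(f["pixels"][130:230,180:300],(780,600)[:2],interpolation=3); cv2.imwrite("pics/r1.png",im[...,::-1])
E
```

```text
t 51.1 tcp [508.5 265.4 221.5] yyaw 124.81 z [-0. -0. -1.] F [-0.   0.6 -2.5] j6 -0.13 w 20.7 gf 109.4
[-0.09397632  0.04592496 -0.07733006]
```

View pics/r1.png

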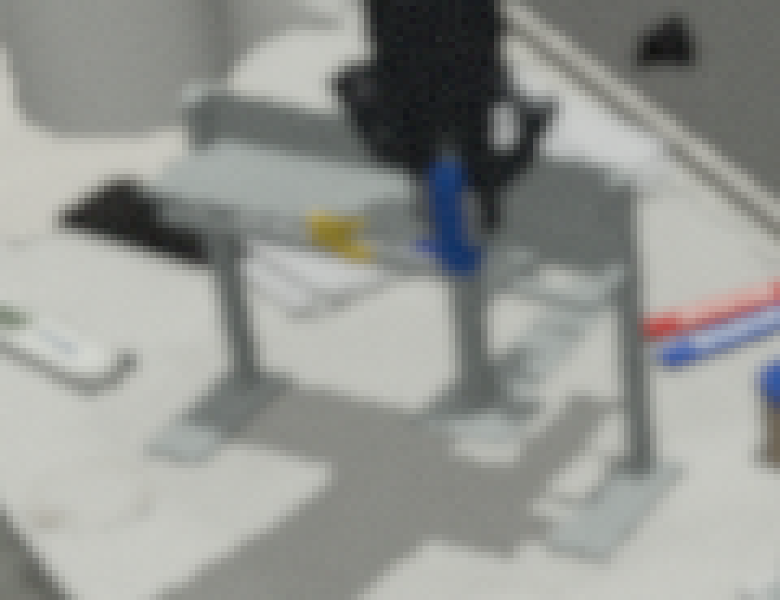

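The lifter (blue grip at 450,215) is in the uncovered part with its hook over the bar. The marker is at (335,235). I'll lower to contact.

carry_out(
  rows=[
    [0, 0, 0, -1, 0, 0, 0],
    [0, 0, 0, -2, 0, 0, 0],
    [0, 0, 0, -2, 0, 0, 0],
    [0, 0, 0, -2, 0, 0, 0],
  ],
)

```text
time_s: 51.65
ee_pos: [0.5086, 0.2654, 0.2197]
ee_rot: [0.0, -0.299, 0.954, 0.0]
wrist_force: [-0.6, -0.3, -2.8]
grip_width: 0.0208
gripper_force: 109.4
```

carry_out(
  rows=[
    [0, 0, 0, -1, 0, 0, 0],
    [0, 0, 0, -1.5, 0, 0, 0],
    [0, 0, 0, -1.5, 0, 0, 0],
    [0, 0, 0, -1.5, 0, 0, 0],
  ],
)

```text
time_s: 52.15
ee_pos: [0.5086, 0.2654, 0.2183]
ee_rot: [0.0, -0.299, 0.954, 0.0]
wrist_force: [-0.2, 0.5, -1.4]
grip_width: 0.0206
gripper_force: 109.4
```

carry_out(
  rows=[
    [0, 0, 0, -1, 0, 0, 0],
    [0, 0, 0, -1, 0, 0, 0],
    [0, 0, 0, -1, 0, 0, 0],
  ],
)

```text
time_s: 52.52
ee_pos: [0.5086, 0.2654, 0.2181]
ee_rot: [0.0, -0.299, 0.954, 0.0]
wrist_force: [-3.4, -1.4, 4.3]
grip_width: 0.0208
gripper_force: 110.1
```

carry_out(
  rows=[
    [0, -1.6, -1.1, 1, 0, 0, 0],
    [0, -5, 4, 1, 0, 0, 0],
    [0, -13, 15, 1, 0, 0, 0],
    [0, -21, 26, 1, 0, 0, 0],
    [0, -29, 37, 1, 0, 0, 0],
    [0, -29, 37, 1, 0, 0, 0],
  ],
)

```text
time_s: 53.28
ee_pos: [0.4783, 0.3048, 0.2186]
ee_rot: [-0.0, -0.3, 0.954, 0.002]
wrist_force: [-1.3, 2.8, 3.1]
grip_width: 0.0211
gripper_force: 110.0
```

```bash
python3 -c "
from m import *
st()"
```

```text
t 53.27 tcp [478.3 304.8 218.6] yyaw 124.97 z [-0.001  0.003 -1.   ] F [-1.3  2.8  3.1] j6 -0.04 w 21.1 gf 110.0
```

carry_out(
  rows=[
    [0, -3, 4, 0, 0, 0, 0],
    [0, -10, 14, 0, 0, 0, 0],
    [0, -17.5, 25, 0, 0, 0, 0],
    [0, -24, 35, 0, 0, 0, 0],
    [0, -27.4, 39.4, 0, 0, 0, 0],
    [0, -27.4, 39.4, 0, 0, 0, 0],
    [0, -27.4, 39.4, 0, 0, 0, 0],
  ],
)

```text
time_s: 54.15
ee_pos: [0.4518, 0.343, 0.2185]
ee_rot: [0.0, -0.3, 0.954, 0.001]
wrist_force: [3.2, -0.8, 4.5]
grip_width: 0.0206
gripper_force: 110.3
```

```bash
python3 - <<'E'
from m import *
st()
d=env.state()["ee_pos"][:2]*1000+38*np.array([.821,.571])-[492,356.7]; print("a,b",d@[.821,.571],d@[-.571,.821])
f=grab_frame("scene"); w=cloud(f)*1000; hsv=cv2.cvtColor(f["pixels"],cv2.COLOR_RGB2HSV)
t=np.radians(34.8); dd=w[...,:2]-[492,356.7]; b=-dd[...,0]*np.sin(t)+dd[...,1]*np.cos(t)
y=(hsv[...,0]>18)&(hsv[...,0]<35)&(hsv[...,1]>90)&box(w/1000,400,560,280,450,140,260)
print("mark",y.sum(),np.percentile(b[y],[3,50,97]) if y.sum() else 0)
bl=(hsv[...,0]>105)&(hsv[...,0]<130)&(hsv[...,1]>110)&box(w/1000,380,560,250,450,180,280)
print("grip",bl.sum(),np.percentile(b[bl],[3,50,97]) if bl.sum() else 0)
E
```

```text
t 54.15 tcp [451.8 343.  218.5] yyaw 124.86 z [-0.     0.002 -1.   ] F [ 3.2 -0.8  4.5] j6 0.04 w 20.6 gf 110.3
a,b -2.8126764722569475 11.693740288837777
mark 11 [-1.18639647  2.1387144   8.13268321]
grip 83 [-1.14029867  9.14149818 21.20325901]
```

carry_out(
  rows=[
    [0, 0, 0, 0.6, 0, 0, 0],
    [0, 0, 0, 0.6, 0, 0, 0],
    [0.3, 0, 0, 0.6, 0, 0, 0],
    [0.6, 0, 0, 0.6, 0, 0, 0],
    [0.6, 0, 0, 0.6, 0, 0, 0],
    [0.6, 0, 0, 0.6, 0, 0, 0],
  ],
  grip_force=40,
)

```text
time_s: 54.95
ee_pos: [0.4518, 0.3416, 0.2185]
ee_rot: [-0.001, -0.299, 0.954, -0.0]
wrist_force: [-0.0, 0.6, 0.6]
grip_width: 0.0512
gripper_force: 0.0
```

carry_out(
  rows=[
    [0.6, 0, 0, 15, 0, 0, 0],
    [0.6, 0, 0, 40, 0, 0, 0],
    [0.6, 0, 0, 80, 0, 0, 0],
    [0.6, 0, 0, 130, 0, 0, 0],
    [0.6, 0, 0, 150, 0, 0, 0],
  ],
)

```text
time_s: 55.58
ee_pos: [0.4529, 0.3424, 0.3735]
ee_rot: [0.003, -0.299, 0.954, 0.001]
wrist_force: [0.2, 0.1, 0.4]
grip_width: 0.0511
gripper_force: 0.0
```

```bash
cat > chk.py <<'E'
from m import *
st()
f=grab_frame("scene"); w=cloud(f)*1000; hsv=cv2.cvtColor(f["pixels"],cv2.COLOR_RGB2HSV)
t=np.radians(34.8); dd=w[...,:2]-[492,356.7]; b=-dd[...,0]*np.sin(t)+dd[...,1]*np.cos(t); a=dd[...,0]*np.cos(t)+dd[...,1]*np.sin(t)
bl=(hsv[...,0]>105)&(hsv[...,0]<130)&(hsv[...,1]>110)&box(w,*(np.array([380,560,250,450,180,280])*1.)) if False else (hsv[...,0]>105)&(hsv[...,0]<130)&(hsv[...,1]>110)&box(w/1000,380,560,250,450,180,280)
print("grip",bl.sum(),"b",np.percentile(b[bl],[3,50,97]),"a",np.percentile(a[bl],[3,50,97]),"z",np.percentile(w[...,2][bl],[3,97]))
y=(hsv[...,0]>18)&(hsv[...,0]<35)&(hsv[...,1]>90)&box(w/1000,400,560,280,450,140,260)
print("mark",y.sum(),np.percentile(b[y],[3,50,97]) if y.sum() else 0)
E
python3 chk.py
```

```text
t 55.58 tcp [452.9 342.4 373.5] yyaw 124.8 z [ 0.005  0.004 -1.   ] F [0.2 0.1 0.4] j6 0.04 w 51.1 gf 0.0
grip 83 b [-1.54504544  4.60889909 16.74012616] a [-71.34618412 -62.96207346 -52.48216432] z [193.90135452 252.96440275]
mark 18 [-1.40460243  3.09868924  9.66490068]
```

carry_out(
  rows=[
    [0.8, 0, -20, 35, 0, 0, -0.08],
    [0.8, 10, -70, 45, 0, 0, -0.17],
    [0.8, 25, -120, 45, 0, 0, -0.26],
    [0.8, 45, -170, 45, 0, 0, -0.35],
    [0.8, 65, -220, 45, 0, 0, -0.44],
    [0.8, 90, -270, 45, 0, 0, -0.53],
    [0.8, 115, -320, 45, 0, 0, -0.62],
    [0.8, 140, -365, 45, 0, 0, -0.689],
  ],
)

```text
time_s: 56.62
ee_pos: [0.5925, -0.025, 0.4141]
ee_rot: [0.0, 0.042, 0.999, 0.0]
wrist_force: [0.1, 0.7, 0.5]
grip_width: 0.0683
gripper_force: 0.0
```

carry_out(
  rows=[
    [0.8, 0, 0, 0, 0, 0, 0],
    [0.8, 0, 0, 0, 0, 0, 0],
  ],
)

```text
time_s: 56.88
ee_pos: [0.5918, -0.0231, 0.4137]
ee_rot: [-0.0, 0.041, 0.999, 0.0]
wrist_force: [0.1, -0.2, -0.5]
grip_width: 0.0686
gripper_force: 0.0
```

```bash
python3 chk.py; python3 - <<'E'
from m import *
f=grab_frame("top"); w=cloud(f)*1000; p=f["pixels"]; hsv=cv2.cvtColor(p,cv2.COLOR_RGB2HSV)
t=np.radians(34.8); dd=w[...,:2]-[492,356.7]; b=-dd[...,0]*np.sin(t)+dd[...,1]*np.cos(t); a=dd[...,0]*np.cos(t)+dd[...,1]*np.sin(t)
y=(hsv[...,0]>20)&(hsv[...,0]<33)&(hsv[...,1]>130)&box(w/1000,380,600,250,450,140,300)
bl=(hsv[...,0]>100)&(hsv[...,0]<130)&(hsv[...,1]>110)&box(w/1000,380,560,250,450,180,300)
tp=bl&(w[...,2]>250)
for n,m in(("mark",y),("grip",bl),("griptop",tp)): print(n,m.sum(),"b",np.round(np.percentile(b[m],[3,50,97]),1),"a",np.round(np.percentile(a[m],[3,50,97]),1),"z",np.round(np.percentile(w[...,2][m],[3,97]),1))
red=((hsv[...,0]<8)|(hsv[...,0]>172))&(hsv[...,1]>150)&box(w/1000,600,750,-120,80,280,360);q=w[red];print("knob",len(q),q.mean(0) if len(q) else 0)
o=np.zeros((400,800,3),np.uint8)
o[:,:400]=cv2.resize(p[240:340,130:250],(400,400),interpolation=3)
g=grab_frame("scene"); o[:,400:]=cv2.resize(g["pixels"][140:240,180:300],(400,400),interpolation=3)
cv2.imwrite("pics/last.png",o[...,::-1])
w=cloud(g)*1000;hsv=cv2.cvtColor(g["pixels"],cv2.COLOR_RGB2HSV)
red=((hsv[...,0]<8)|(hsv[...,0]>172))&(hsv[...,1]>150)&box(w/1000,600,750,-120,80,280,360);q=w[red];print("knob scene",len(q),q.mean(0) if len(q) else 0)
E
```

```text
t 56.88 tcp [591.8 -23.1 413.7] yyaw 85.32 z [-0.001  0.001 -1.   ] F [ 0.1 -0.2 -0.5] j6 0.04 w 68.6 gf 0.0
grip 45 b [-30.93101503 -24.09987359 -17.6200589 ] a [-86.18204502 -74.53476616 -56.86728556] z [182.7297435  232.44682544]
mark 0 0
mark 78 b [ 1.8 13.3 24.3] a [-30.8 -22.2  -6.7] z [186.  205.8]
grip 61 b [-21.8 -12.   -1.1] a [-79.3 -70.4 -52.8] z [225.8 250.2]
griptop 4 b [-11.5  -9.2  -4.5] a [-71.1 -70.4 -65.1] z [250. 251.]
knob 0 0
knob scene 60 [677.04498604 -53.64041906 330.36017065]
```

View pics/last.png

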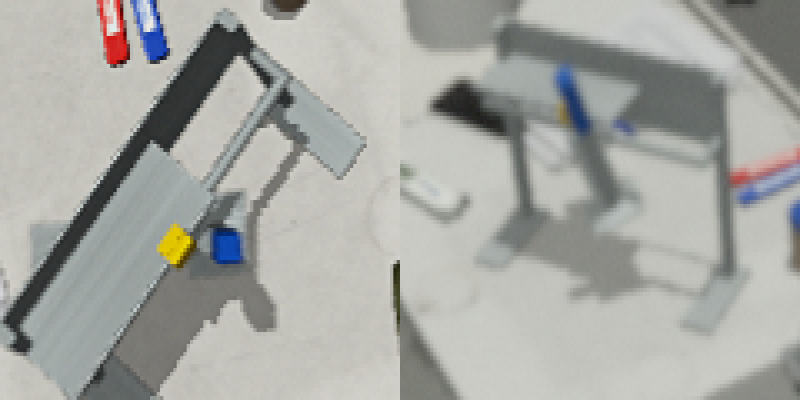

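The lifter hangs by the marker but looks tilted. It was either released with some swing or knocked, so I'll let it settle and measure numerically.

carry_out(
  rows=[
    [0.8, 0, 0, 0, 0, 0, 0],
    [0.8, 0, 0, 0, 0, 0, 0],
    [0.8, 0, 0, 0, 0, 0, 0],
    [0.8, 0, 0, 0, 0, 0, 0],
    [0.8, 0, 0, 0, 0, 0, 0],
    [0.8, 0, 0, 0, 0, 0, 0],
    [0.8, 0, 0, 0, 0, 0, 0],
    [0.8, 0, 0, 0, 0, 0, 0],
  ],
)

```text
time_s: 58.02
ee_pos: [0.5922, -0.0232, 0.4138]
ee_rot: [0.0, 0.041, 0.999, -0.0]
wrist_force: [0.5, -0.1, -0.0]
grip_width: 0.0684
gripper_force: 0.0
```

```bash
cat > lf.py <<'E'
from m import *
for n in("top","scene","top","scene"):
    f=grab_frame(n); w=cloud(f)*1000; hsv=cv2.cvtColor(f["pixels"],cv2.COLOR_RGB2HSV)
    t=np.radians(34.8); dd=w[...,:2]-[492,356.7]; b=-dd[...,0]*np.sin(t)+dd[...,1]*np.cos(t); a=dd[...,0]*np.cos(t)+dd[...,1]*np.sin(t); z=w[...,2]
    m=(hsv[...,0]>100)&(hsv[...,0]<130)&(hsv[...,1]>110)&box(w/1000,340,600,200,480,120,300)
    hi=m&(z>np.percentile(z[m],98)-10); lo=m&(z<np.percentile(z[m],2)+15)
    print(n,m.sum(),"hi a,b,z",np.round([a[hi].mean(),b[hi].mean(),z[hi].mean()],1),"lo",np.round([a[lo].mean(),b[lo].mean(),z[lo].mean()],1),"px",np.argwhere(m).mean(0))
    # blade visible low points under the panel
    k=(z>40)&(z<130)&(np.abs(a)<160)&(np.abs(b)<130); 
    if k.sum()>10: print("  low pts",k.sum(),"a",np.percentile(a[k],[3,50,97]).round(),"b",np.percentile(b[k],[3,50,97]).round(),"z",np.percentile(z[k],[3,50,97]).round())
E
python3 lf.py
```

```text
top 76 hi a,b,z [-55.  -21.4 249.8] lo [-54.  -10.3 203. ] px [296.34210526 195.68421053]
  low pts 285 a [-51. -24.   9.] b [-35.   8.  39.] z [ 75.  85. 108.]
scene 60 hi a,b,z [-64.6 -25.5 245.5] lo [-53.3 -23.3 194.5] px [168.68333333 233.06666667]
  low pts 253 a [-42. -10.  50.] b [-35.  -3.  69.] z [ 75.  89. 119.]
top 78 hi a,b,z [-66.4 -21.2 240.9] lo [-55.1  -6.1 194.4] px [298.83333333 198.34615385]
  low pts 218 a [-40. -16.  11.] b [-33.   9.  35.] z [ 68.  82. 107.]
scene 56 hi a,b,z [-68.  -29.1 237.6] lo [-55.7 -23.6 190.2] px [170.48214286 233.28571429]
  low pts 254 a [-37. -10.  48.] b [-27.   4.  66.] z [ 72.  88. 120.]
```

carry_out(
  rows=[
    [0.8, 0, 0, 0, 0, 0, 0],
    [0.8, 0, 0, 0, 0, 0, 0],
    [0.8, 0, 0, 0, 0, 0, 0],
    [0.8, 0, 0, 0, 0, 0, 0],
    [0.8, 0, 0, 0, 0, 0, 0],
    [0.8, 0, 0, 0, 0, 0, 0],
    [0.8, 0, 0, 0, 0, 0, 0],
    [0.8, 0, 0, 0, 0, 0, 0],
  ],
)

```text
time_s: 59.22
ee_pos: [0.5921, -0.0231, 0.4138]
ee_rot: [-0.0, 0.041, 0.999, -0.0]
wrist_force: [-0.4, -0.9, -0.2]
grip_width: 0.0681
gripper_force: 0.0
```

carry_out(
  rows=[
    [0.8, 0, 0, 0, 0, 0, 0],
    [0.8, 0, 0, 0, 0, 0, 0],
    [0.8, 0, 0, 0, 0, 0, 0],
    [0.8, 0, 0, 0, 0, 0, 0],
    [0.8, 0, 0, 0, 0, 0, 0],
    [0.8, 0, 0, 0, 0, 0, 0],
    [0.8, 0, 0, 0, 0, 0, 0],
    [0.8, 0, 0, 0, 0, 0, 0],
  ],
)

```text
time_s: 60.22
ee_pos: [0.5922, -0.0231, 0.4138]
ee_rot: [-0.0, 0.041, 0.999, 0.0]
wrist_force: [0.2, -0.1, 0.5]
grip_width: 0.0681
gripper_force: 0.0
```

carry_out(
  rows=[
    [0.8, 0, 0, 0, 0, 0, 0],
    [0.8, 0, 0, 0, 0, 0, 0],
    [0.8, 0, 0, 0, 0, 0, 0],
    [0.8, 0, 0, 0, 0, 0, 0],
    [0.8, 0, 0, 0, 0, 0, 0],
    [0.8, 0, 0, 0, 0, 0, 0],
    [0.8, 0, 0, 0, 0, 0, 0],
    [0.8, 0, 0, 0, 0, 0, 0],
  ],
)

```text
time_s: 61.22
ee_pos: [0.5922, -0.0231, 0.4138]
ee_rot: [0.0, 0.041, 0.999, -0.0]
wrist_force: [-0.7, 0.0, -0.5]
grip_width: 0.0684
gripper_force: 0.0
```

```bash
python3 lf.py; python3 - <<'E'
from m import *
st()
for n in("top","scene"):
    f=grab_frame(n); w=cloud(f)*1000; t=np.radians(34.8); dd=w[...,:2]-[492,356.7]; b=-dd[...,0]*np.sin(t)+dd[...,1]*np.cos(t); a=dd[...,0]*np.cos(t)+dd[...,1]*np.sin(t); z=w[...,2]
    # blade in back of panel; heel plate; stem/hook around z 150-175
    for lo,hi in((70,110),(110,150),(150,180)):
        k=(z>lo)&(z<hi)&(a>-90)&(a<-15)&(b>-60)&(b<60)
        if k.sum()>3: print(n,lo,k.sum(),"a",np.percentile(a[k],[3,50,97]).round(),"b",np.percentile(b[k],[3,50,97]).round())
    k=(z>50)&(z<130)&(a>60)&(a<150)&(b>-80)&(b<80)
    if k.sum()>3: print(n,"blade tip",k.sum(),"a",np.percentile(a[k],[3,50,97]).round(),"b",np.percentile(b[k],[3,50,97]).round(),"z",np.median(z[k]))
E
```

```text
top 92 hi a,b,z [-52.7 -21.5 250.2] lo [-49.6  -7.9 184.4] px [296.2826087  195.04347826]
  low pts 321 a [-57. -29.   7.] b [-31.  11.  41.] z [ 77.  87. 105.]
scene 60 hi a,b,z [-57.3 -27.3 247. ] lo [-50.  -21.6 195. ] px [166.95 233.85]
  low pts 259 a [-53. -21.  55.] b [-27.   3.  79.] z [ 78.  91. 121.]
top 78 hi a,b,z [-56.5 -21.7 247.5] lo [-52.8  -8.1 195.2] px [296.93589744 195.80769231]
  low pts 296 a [-52. -26.  11.] b [-30.  12.  47.] z [ 75.  86. 121.]
scene 64 hi a,b,z [-61.1 -27.5 248.7] lo [-51.6 -22.4 194.2] px [167.890625 233.5625  ]
  low pts 259 a [-47. -19.  52.] b [-29.   3.  77.] z [ 77.  89. 122.]
t 61.42 tcp [592.2 -23.2 413.8] yyaw 85.33 z [ 0. -0. -1.] F [-0.5 -0.   0.9] j6 0.04 w 68.3 gf 0.0
top 70 197 a [-54. -31. -16.] b [-33.   7.  32.]
top 110 8 a [-43. -38. -32.] b [-5. -1.  4.]
top 150 33 a [-47. -25. -18.] b [-7.  0.  9.]
scene 70 127 a [-54. -29. -16.] b [-31.  -1.  31.]
scene 110 36 a [-42. -34. -28.] b [-18.  -9.   0.]
scene 150 30 a [-49. -42. -32.] b [-21. -15.   4.]
```

```bash
cat > heel.py <<'E'
from m import *
for n in("top","scene"):
    fs=[grab_frame(n) for _ in range(2)]; f=fs[0]; f["depth"]=np.median([x["depth"] for x in fs],0); w=cloud(f)*1000; t=np.radians(34.8); dd=w[...,:2]-[492,356.7]; b=-dd[...,0]*np.sin(t)+dd[...,1]*np.cos(t); a=dd[...,0]*np.cos(t)+dd[...,1]*np.sin(t); z=w[...,2]
    k=(z>55)&(z<125)&(a>-95)&(a<-12)&(b>-70)&(b<70)
    nn,l,s,c=cv2.connectedComponentsWithStats(k.astype(np.uint8)); k=l==1+np.argmax(s[1:,4])
    A=np.c_[a[k],b[k],np.ones(k.sum())]; 
    m=np.ones(len(A),bool)
    for _ in range(5):
        co=np.linalg.lstsq(A[m],z[k][m],rcond=None)[0]; r=z[k]-A@co; m=np.abs(r)<max(3,2*np.std(r[m]))
    q=np.c_[a[k],b[k]][m].astype(np.float32)
    print(n,m.sum(),"dz/da,dz/db,z0",co.round(3),"rect",cv2.minAreaRect(q),"a",np.percentile(q[:,0],[2,98]),"b",np.percentile(q[:,1],[2,98]))
    g=(z>175)&(z<270)&(a>-100)&(a<-25)&(b>-70)&(b<70); hsv=cv2.cvtColor(f["pixels"],cv2.COLOR_RGB2HSV); g&=(hsv[...,0]>100)&(hsv[...,0]<130)&(hsv[...,1]>110)
    for z0 in range(180,260,12):
        h=g&(z>=z0)&(z<z0+12)
        if h.sum()>2: print("  z",z0,"n",h.sum(),"a",a[h].mean().round(1),"b",b[h].mean().round(1),np.ptp(b[h]).round(1))
E
python3 heel.py
```

```text
top 189 dz/da,dz/db,z0 [ 0.205  0.145 89.99 ] rect ((-24.4161319732666, 0.3824729919433594), (49.50271224975586, 62.339569091796875), 39.71574783325195) a [-57.27385864 -13.77078453] b [-34.57316345  32.28206909]
  z 180 n 3 a -51.3 b -7.1 6.6
  z 204 n 7 a -54.1 b -9.8 12.1
  z 216 n 7 a -57.4 b -12.1 11.9
  z 228 n 9 a -60.7 b -16.7 20.4
  z 240 n 46 a -55.9 b -22.2 22.5
  z 252 n 3 a -58.1 b -19.1 8.5
scene 109 dz/da,dz/db,z0 [ 0.159  0.132 91.352] rect ((-25.53942108154297, 0.7179298400878906), (56.925376892089844, 62.02628707885742), 40.33720779418945) a [-60.81867111 -14.84148903] b [-34.4569841  34.1465773]
  z 180 n 4 a -46.7 b -21.3 6.5
  z 192 n 11 a -50.2 b -21.9 10.4
  z 204 n 8 a -52.4 b -26.0 7.6
  z 216 n 11 a -53.2 b -26.4 10.0
  z 228 n 8 a -55.7 b -27.6 11.0
  z 240 n 16 a -55.3 b -27.2 16.2
  z 252 n 6 a -50.2 b -24.6 10.0
```

carry_out(
  rows=[
    [0.5, -15, 38, 0, 0, 0, 0.17],
    [0.5, -31, 80, 0, 0, 0, 0.35],
    [0.5, -48, 123, 0, 0, 0, 0.53],
    [0.5, -65, 166, 0, 0, 0, 0.71],
    [0.5, -81, 208, 0, 0, 0, 0.89],
    [0.5, -98, 251, -20, 0, 0, 1.07],
    [0.5, -115, 294, -50, 0, 0, 1.24],
    [0.5, -131, 336, -80, 0, 0, 1.3875],
  ],
)

```text
time_s: 62.72
ee_pos: [0.4606, 0.3143, 0.3333]
ee_rot: [0.001, -0.61, 0.793, -0.0]
wrist_force: [0.9, 0.5, -0.6]
grip_width: 0.0427
gripper_force: 0.0
```

carry_out(
  rows=[
    [0.5, 0, 0, 0, 0, 0, 0],
    [0.5, 0, 0, 0, 0, 0, 0],
    [0.5, 0, 0, 0, 0, 0, 0],
    [0.5, 0, 0, 0, 0, 0, 0],
  ],
)

```text
time_s: 63.22
ee_pos: [0.462, 0.3121, 0.3348]
ee_rot: [0.001, -0.607, 0.795, -0.0]
wrist_force: [-0.1, -0.0, -0.1]
grip_width: 0.0426
gripper_force: 0.0
```

```bash
python3 -c "
from m import *
st()"; python3 heel.py
```

```text
t 63.23 tcp [462.  312.1 334.8] yyaw 164.72 z [ 0.002  0.001 -1.   ] F [-0.1 -0.  -0.1] j6 -0.71 w 42.6 gf 0.0Traceback (most recent call last):
  File "heel.py", line 5, in <module>
    nn,l,s,c=cv2.connectedComponentsWithStats(k.astype(np.uint8)); k=l==1+np.argmax(s[1:,4])
                                                                          ~~~~~~~~~^^^^^^^^^
    return _wrapfunc(a, 'argmax', axis=axis, out=out, **kwds)
    return bound(*args, **kwds)
ValueError: attempt to get argmax of an empty sequence
```

```bash
sed -i 's/for n in("top","scene")/for n in("scene","scene")/' heel.py; python3 heel.py
```

```text
scene 111 dz/da,dz/db,z0 [ 0.191  0.125 91.487] rect ((-25.503772735595703, -2.1634902954101562), (50.819618225097656, 63.59035873413086), 39.22911834716797) a [-56.63838654 -13.87834129] b [-34.74820023  32.29788742]
  z 180 n 3 a -49.3 b -21.5 11.3
  z 192 n 9 a -50.2 b -21.9 8.8
  z 204 n 11 a -52.1 b -25.6 9.3
  z 216 n 11 a -54.9 b -27.6 12.1
  z 228 n 12 a -58.1 b -27.9 10.2
  z 240 n 14 a -57.5 b -27.5 14.1
  z 252 n 3 a -57.3 b -29.4 12.1
scene 109 dz/da,dz/db,z0 [ 0.201  0.148 91.63 ] rect ((-36.03358840942383, -2.9599685668945312), (45.345680236816406, 73.77765655517578), 1.1717249155044556) a [-57.21001694 -13.85819492] b [-36.35960052  32.9215007 ]
  z 192 n 13 a -50.3 b -22.5 11.4
  z 204 n 9 a -52.6 b -24.3 10.2
  z 216 n 11 a -54.1 b -26.1 12.6
  z 228 n 11 a -57.3 b -28.6 13.1
  z 240 n 16 a -58.4 b -28.4 11.1
  z 252 n 3 a -57.1 b -26.5 5.1
```

carry_out(
  rows=[
    [0.5, 0, 0, -30, 0, 0, 0],
    [0.5, 0, 0, -65, 0, 0, 0],
    [0.5, 0, 0, -95, 0, 0, 0],
    [0.5, 0, 0, -113, 0, 0, 0],
    [0.5, 0, 0, -121, 0, 0, 0],
    [0.5, 0, 0, -121, 0, 0, 0],
  ],
  grip_force=40,
)

```text
time_s: 64.28
ee_pos: [0.461, 0.3128, 0.2127]
ee_rot: [-0.0, -0.608, 0.794, -0.0]
wrist_force: [0.3, 1.4, -0.1]
grip_width: 0.0428
gripper_force: 0.0
```

carry_out(
  rows=[
    [0, 0, 0, 0, 0, 0, 0],
    [0, 0, 0, 0, 0, 0, 0],
    [0, 0, 0, 0, 0, 0, 0],
    [0, 0, 0, 0, 0, 0, 0],
    [0, 0, 0, 0, 0, 0, 0],
  ],
)

```text
time_s: 64.9
ee_pos: [0.4618, 0.313, 0.2136]
ee_rot: [0.001, -0.608, 0.794, -0.0]
wrist_force: [0.4, -1.6, 5.6]
grip_width: 0.0212
gripper_force: 40.7
```

```bash
python3 -c "
from m import *
st()"; python3 heel.py
```

```text
t 64.9 tcp [461.8 313.  213.6] yyaw 164.82 z [ 0.002  0.001 -1.   ] F [ 0.4 -1.6  5.6] j6 -0.71 w 21.2 gf 40.7
scene 115 dz/da,dz/db,z0 [ 0.213  0.147 91.092] rect ((-24.205013275146484, 3.080585479736328), (55.12970733642578, 64.82371520996094), 36.29095458984375) a [-56.60610199 -12.96384876] b [-32.09805069  35.07719772]
  z 180 n 4 a -49.5 b -18.4 7.1
  z 192 n 9 a -55.3 b -19.5 12.2
  z 204 n 12 a -55.8 b -22.3 14.7
  z 216 n 13 a -57.5 b -23.3 13.6
  z 228 n 13 a -59.0 b -26.9 14.8
  z 240 n 22 a -58.7 b -25.4 15.2
  z 252 n 3 a -59.7 b -25.3 11.2
scene 118 dz/da,dz/db,z0 [ 0.161  0.124 89.443] rect ((-26.121246337890625, 1.3547019958496094), (51.766902923583984, 66.22647094726562), 33.96462631225586) a [-59.05020897 -13.01025805] b [-33.07967712  36.50338196]
  z 180 n 3 a -51.9 b -19.9 6.0
  z 192 n 12 a -53.3 b -19.6 12.8
  z 204 n 12 a -54.1 b -21.1 12.1
  z 216 n 10 a -57.8 b -23.1 15.7
  z 228 n 14 a -58.7 b -26.9 13.2
  z 240 n 22 a -59.2 b -25.7 15.9
```

```bash
python3 - <<'E'
from m import *
s=env.state(); T=s["ee_pos"]*1000; R0=Rot.from_quat(np.roll(s["ee_rot"],-1))
def lif(yaw,p): return Rot.from_euler("ZY",[yaw,-p],degrees=True)
L0=lif(74.8,13); gl=np.array([0,0,16.]); 
Gp=T+R0.apply([0,0,-19]); apex0=Gp+L0.apply([38,0,-73.1]); print(apex0)
apex1=np.array([482.7,365.7,173]); rel=L0.inv()*R0
for k in np.linspace(1/8,1,8):
    L=lif(74.8-40*k,13*(1-k)); ap=apex0+(apex1-apex0)*k; ap[2]=170+min(3,12*k)
    g=ap-L.apply([38,0,-73.1]); R=L*rel; t=g+R.apply([0,0,19])
    print(np.round(t-T,1),np.round((R*R0.inv()).as_rotvec(),3))
E
```

```text
[475.80646785 364.59624955 169.93753551]
[-3.1  2.7  3.1] [-0.027  0.009 -0.087]
[-5.9  5.8  6. ] [-0.053  0.02  -0.174]
[-8.3  9.2  7.4] [-0.079  0.033 -0.262]
[-10.3  12.8   8.8] [-0.103  0.049 -0.349]
[-11.9  16.6  10.2] [-0.127  0.066 -0.436]
[-13.   20.5  11.5] [-0.149  0.087 -0.522]
[-13.6  24.5  12.7] [-0.17   0.109 -0.609]
[-13.8  28.6  14. ] [-0.189  0.133 -0.695]
```

carry_out(
  rows=[
    [0, 0, 0, 0, 0, 0, 0],
    [0, 0, 0, 0, 0, 0, 0],
    [0, -1.5, 1.3, 2.5, -0.013, 0.005, -0.043],
    [0, -3, 2.7, 3.1, -0.027, 0.009, -0.087],
    [0, -5.9, 5.8, 6, -0.053, 0.02, -0.174],
    [0, -8.3, 9.2, 7.4, -0.079, 0.033, -0.262],
    [0, -10.3, 12.8, 8.8, -0.103, 0.049, -0.349],
    [0, -10.3, 12.8, 8.8, -0.103, 0.049, -0.349],
  ],
  grip_force=90,
)

```text
time_s: 66.1
ee_pos: [0.4498, 0.3262, 0.2212]
ee_rot: [-0.052, -0.46, 0.886, -0.025]
wrist_force: [-1.7, 1.0, 2.2]
grip_width: 0.0213
gripper_force: 88.5
```

```bash
python3 - <<'E'
from m import *
V=[[-.103,.049,-.349],[-.127,.066,-.436],[-.149,.087,-.522],[-.17,.109,-.609],[-.189,.133,-.695]]
S=[[-10.3,12.8,8.8],[-11.9,16.6,10.2],[-13,20.5,11.5],[-13.6,24.5,12.7],[-13.8,28.6,14]]
R=[Rot.from_rotvec(v) for v in V]
for i in range(1,5): print(np.round(np.array(S[i])-S[0],1),np.round((R[i]*R[0].inv()).as_rotvec(),3))
st()
E
```

```text
[-1.6  3.8  1.4] [-0.023  0.017 -0.087]
[-2.7  7.7  2.7] [-0.044  0.037 -0.174]
[-3.3 11.7  3.9] [-0.063  0.058 -0.261]
[-3.5 15.8  5.2] [-0.081  0.08  -0.348]
t 66.1 tcp [449.8 326.2 221.2] yyaw 144.91 z [-0.068 -0.092 -0.993] F [-1.7  1.   2.2] j6 -0.31 w 21.3 gf 88.5
```

carry_out(
  rows=[
    [0, -1.6, 3.8, 1.4, -0.023, 0.017, -0.087],
    [0, -2.7, 7.7, 2.7, -0.044, 0.037, -0.174],
    [0, -3.3, 11.7, 3.9, -0.063, 0.058, -0.261],
    [0, -3.5, 15.8, 5.2, -0.081, 0.08, -0.348],
    [0, -3.5, 15.8, 5.2, -0.081, 0.08, -0.348],
  ],
)

```text
time_s: 66.72
ee_pos: [0.4473, 0.3418, 0.2264]
ee_rot: [-0.108, -0.298, 0.948, -0.034]
wrist_force: [-1.0, 1.3, 2.0]
grip_width: 0.0214
gripper_force: 88.5
```

```bash
python3 -c "
from m import *
st()"; python3 heel.py
```

```text
t 66.72 tcp [447.3 341.8 226.4] yyaw 124.93 z [-0.185 -0.128 -0.974] F [-1.   1.3  2. ] j6 0.04 w 21.4 gf 88.5
scene 107 dz/da,dz/db,z0 [ 9.0000e-03 -2.2000e-02  9.5039e+01] rect ((-42.90742111206055, 15.013248443603516), (56.80130386352539, 65.58340454101562), 0.5168228149414062) a [-71.02387848 -17.16373421] b [-17.041772    46.98875549]
  z 192 n 3 a -51.8 b 7.4 5.0
  z 204 n 14 a -49.7 b 8.1 14.9
  z 216 n 13 a -53.7 b 11.1 16.6
  z 228 n 11 a -54.0 b 13.7 15.5
  z 240 n 9 a -54.2 b 13.2 14.8
  z 252 n 19 a -50.6 b 14.0 16.2
scene 112 dz/da,dz/db,z0 [-7.0000e-03 -3.1000e-02  9.4338e+01] rect ((-44.478424072265625, 15.409000396728516), (61.572471618652344, 65.89852905273438), 5.877814292907715) a [-70.88443726 -15.01035583] b [-17.83218655  46.39359161]
  z 192 n 3 a -52.2 b 7.1 7.2
  z 204 n 14 a -49.9 b 8.8 14.6
  z 216 n 12 a -53.2 b 9.9 18.5
  z 228 n 10 a -53.9 b 13.9 16.4
  z 240 n 11 a -53.9 b 13.9 14.2
  z 252 n 22 a -48.0 b 14.2 19.8
```

carry_out(
  rows=[
    [0, 0, 0, -0.7, 0, 0, 0],
    [0, 0, 0, -1, 0, 0, 0],
    [0, 0, 0, -1, 0, 0, 0],
    [0, 0, 0, -1, 0, 0, 0],
  ],
)

```text
time_s: 67.42
ee_pos: [0.4473, 0.3414, 0.2262]
ee_rot: [-0.108, -0.298, 0.948, -0.034]
wrist_force: [-1.5, -0.1, 4.6]
grip_width: 0.0212
gripper_force: 88.4
```

carry_out(
  rows=[
    [0, 0, 0, -0.7, 0, 0, 0],
    [0, 0, 0, -1, 0, 0, 0],
    [0, 0, 0, -1, 0, 0, 0],
    [0, 0, 0, -1, 0, 0, 0],
  ],
)

```text
time_s: 67.92
ee_pos: [0.4472, 0.3413, 0.2261]
ee_rot: [-0.107, -0.298, 0.948, -0.034]
wrist_force: [-2.3, -0.6, 8.9]
grip_width: 0.021
gripper_force: 89.1
```

carry_out(
  rows=[
    [0, -0.5, -0.4, 1, 0, 0, 0],
    [0, -0.8, -0.6, 1.5, 0, 0, 0],
    [0, -0.8, -0.6, 1.5, 0, 0, 0],
    [0.2, -0.8, -0.6, 1.5, 0, 0, 0],
    [0.35, -0.8, -0.6, 1.5, 0, 0, 0],
    [0.5, -0.8, -0.6, 1.5, 0, 0, 0],
    [0.5, -0.8, -0.6, 1.5, 0, 0, 0],
    [0.5, -0.8, -0.6, 1.5, 0, 0, 0],
  ],
  grip_force=40,
)

```text
time_s: 68.92
ee_pos: [0.4464, 0.3406, 0.2261]
ee_rot: [-0.108, -0.297, 0.948, -0.034]
wrist_force: [0.3, -0.6, 0.6]
grip_width: 0.0426
gripper_force: 0.0
```

```bash
python3 -c "
from m import *
st()"; python3 heel.py
```

```text
t 68.92 tcp [446.4 340.6 226.1] yyaw 124.85 z [-0.185 -0.129 -0.974] F [ 0.3 -0.6  0.6] j6 0.04 w 42.6 gf 0.0
scene 109 dz/da,dz/db,z0 [ 1.6900e-01 -4.3000e-02  9.3057e+01] rect ((-35.983741760253906, 12.513761520385742), (45.70407485961914, 67.65265655517578), 1.14756441116333) a [-56.65968079 -13.75772579] b [-18.26392723  45.00411255]
  z 180 n 4 a -53.4 b 7.7 9.3
  z 192 n 13 a -57.4 b 6.3 12.2
  z 204 n 13 a -59.4 b 7.6 14.6
  z 216 n 16 a -62.0 b 8.5 19.5
  z 228 n 15 a -62.8 b 7.2 20.5
  z 240 n 23 a -65.5 b 10.4 26.5
  z 252 n 10 a -62.8 b 12.5 16.5
scene 108 dz/da,dz/db,z0 [ 8.3000e-02 -2.1000e-02  9.4447e+01] rect ((-38.90777587890625, 13.969966888427734), (52.00374221801758, 65.40506744384766), 0.05141026899218559) a [-64.76489014 -14.12078403] b [-18.19963715  43.40682472]
  z 192 n 8 a -52.2 b 6.9 12.1
  z 204 n 16 a -55.5 b 9.0 13.7
  z 216 n 19 a -55.1 b 7.2 17.9
  z 228 n 17 a -55.9 b 10.9 32.6
  z 240 n 24 a -57.2 b 12.2 33.7
  z 252 n 19 a -56.1 b 11.5 17.7
```

carry_out(
  rows=[
    [0.5, 0, 0, 0, 0, 0, 0],
    [0.5, 0, 0, 0, 0, 0, 0],
    [0.5, 0, 0, 0, 0, 0, 0],
    [0.5, 0, 0, 0, 0, 0, 0],
    [0.5, 0, 0, 0, 0, 0, 0],
    [0.5, 0, 0, 0, 0, 0, 0],
    [0.5, 0, 0, 0, 0, 0, 0],
    [0.5, 0, 0, 0, 0, 0, 0],
  ],
)

```text
time_s: 70.12
ee_pos: [0.4466, 0.3408, 0.2263]
ee_rot: [-0.108, -0.297, 0.948, -0.034]
wrist_force: [-0.4, 0.7, -0.5]
grip_width: 0.0426
gripper_force: 0.0
```

carry_out(
  rows=[
    [0.5, 0, 0, 0, 0, 0, 0],
    [0.5, 0, 0, 0, 0, 0, 0],
    [0.5, 0, 0, 0, 0, 0, 0],
    [0.5, 0, 0, 0, 0, 0, 0],
    [0.5, 0, 0, 0, 0, 0, 0],
    [0.5, 0, 0, 0, 0, 0, 0],
    [0.5, 0, 0, 0, 0, 0, 0],
    [0.5, 0, 0, 0, 0, 0, 0],
  ],
)

```text
time_s: 71.12
ee_pos: [0.4465, 0.3408, 0.2263]
ee_rot: [-0.108, -0.297, 0.948, -0.034]
wrist_force: [0.0, 0.1, 0.6]
grip_width: 0.0425
gripper_force: 0.0
```

```bash
python3 heel.py
```

```text
scene 107 dz/da,dz/db,z0 [ 1.2400e-01 -9.0000e-03  9.3255e+01] rect ((-36.173179626464844, 15.28396224975586), (64.88701629638672, 47.944793701171875), 88.42475128173828) a [-59.92272354 -15.22807796] b [-16.22495651  47.02379028]
  z 192 n 9 a -54.5 b 6.4 16.2
  z 204 n 14 a -56.2 b 8.0 16.5
  z 216 n 15 a -59.7 b 7.7 18.9
  z 228 n 16 a -60.6 b 8.3 18.9
  z 240 n 24 a -59.1 b 11.3 38.5
  z 252 n 18 a -60.9 b 11.7 15.8
scene 115 dz/da,dz/db,z0 [ 1.1100e-01 -1.2000e-02  9.3714e+01] rect ((-37.037498474121094, 14.370996475219727), (65.46076965332031, 51.211456298828125), 85.92367553710938) a [-61.53954407 -15.09214958] b [-17.12311264  45.01863708]
  z 192 n 10 a -53.2 b 5.9 15.2
  z 204 n 13 a -56.4 b 8.5 14.7
  z 216 n 17 a -54.7 b 6.8 14.9
  z 228 n 19 a -58.9 b 8.0 22.2
  z 240 n 25 a -59.0 b 11.5 35.7
  z 252 n 20 a -57.3 b 11.8 19.6
```

carry_out(
  rows=[
    [0.5, 0, 0, 6, 0, 0, 0],
    [0.5, 0, 0, 16, 0, 0, 0],
    [0.5, 0, 0, 30, 0, 0, 0],
    [0.5, 0, 0, 48, 0, 0, 0],
    [0.5, 0, 0, 70, 0, 0, 0],
    [0.5, 0, 0, 100, 0, 0, 0],
    [0.5, 0, 0, 125, 0, 0, 0],
    [0.5, 0, 0, 130, 0, 0, 0],
  ],
)

```text
time_s: 72.32
ee_pos: [0.4471, 0.3413, 0.3587]
ee_rot: [-0.106, -0.298, 0.948, -0.033]
wrist_force: [1.3, 1.1, -0.4]
grip_width: 0.0431
gripper_force: 0.0
```

```bash
python3 heel.py; python3 - <<'E'
from m import *
st(); s=env.state(); R0=Rot.from_quat(np.roll(s["ee_rot"],-1))
# target: tool down, y yaw 85.3
y=np.array([np.cos(np.radians(85.3)),np.sin(np.radians(85.3)),0]); z=np.array([0,0,-1.]); x=np.cross(y,z)
Rt=Rot.from_matrix(np.stack([x,y,z],1)); print((Rt*R0.inv()).as_rotvec())
E
```

```text
scene 116 dz/da,dz/db,z0 [1.480e-01 3.000e-03 9.379e+01] rect ((-37.59332275390625, 13.8497314453125), (49.781036376953125, 67.19158172607422), 2.077946186065674) a [-59.15548401 -13.49777222] b [-17.60137863  44.37011833]
  z 192 n 8 a -55.2 b 5.5 9.4
  z 204 n 15 a -56.6 b 7.2 14.5
  z 216 n 15 a -59.6 b 7.4 12.5
  z 228 n 17 a -60.9 b 7.5 15.7
  z 240 n 19 a -62.2 b 8.4 15.4
  z 252 n 14 a -57.6 b 9.7 15.7
scene 117 dz/da,dz/db,z0 [ 1.6700e-01 -1.0000e-02  9.4925e+01] rect ((-37.34663772583008, 14.213626861572266), (66.1407241821289, 50.058414459228516), 89.51002502441406) a [-59.14073792 -13.64158768] b [-18.20022194  44.93745987]
  z 192 n 10 a -57.4 b 5.6 14.0
  z 204 n 15 a -57.2 b 6.8 14.8
  z 216 n 14 a -59.2 b 6.7 15.0
  z 228 n 19 a -59.8 b 8.0 17.9
  z 240 n 20 a -60.9 b 7.6 14.9
  z 252 n 14 a -59.1 b 10.5 13.4
t 72.53 tcp [446.4 340.7 355.5] yyaw 124.85 z [-0.185 -0.13  -0.974] F [ 0.2 -0.9  0.5] j6 0.04 w 42.3 gf 0.0
[ 0.06104206 -0.22427095 -0.68714929]
```

carry_out(
  rows=[
    [0.7, 0, -15, 40, 0.008, -0.03, -0.09],
    [0.7, 10, -65, 60, 0.016, -0.06, -0.18],
    [0.7, 30, -115, 60, 0.025, -0.09, -0.275],
    [0.7, 50, -165, 60, 0.033, -0.12, -0.367],
    [0.7, 75, -215, 60, 0.041, -0.15, -0.46],
    [0.7, 100, -270, 60, 0.049, -0.18, -0.55],
    [0.7, 130, -325, 60, 0.057, -0.21, -0.643],
    [0.7, 154, -381, 60, 0.061, -0.2243, -0.687],
  ],
)

```text
time_s: 73.53
ee_pos: [0.6007, -0.042, 0.4153]
ee_rot: [0.0, 0.042, 0.999, 0.0]
wrist_force: [0.6, 0.0, 0.2]
grip_width: 0.0601
gripper_force: 0.0
```

carry_out(
  rows=[
    [0.7, 0, 0, 0, 0, 0, 0],
    [0.7, 0, 0, 0, 0, 0, 0],
  ],
)

```text
time_s: 73.78
ee_pos: [0.6001, -0.0402, 0.4152]
ee_rot: [-0.001, 0.041, 0.999, 0.0]
wrist_force: [-0.7, 0.6, -0.3]
grip_width: 0.0596
gripper_force: 0.0
```

```bash
python3 -c "
from m import *
st()"; python3 heel.py
```

```text
t 73.78 tcp [600.1 -40.2 415.2] yyaw 85.27 z [-0.001  0.001 -1.   ] F [-0.7  0.6 -0.3] j6 0.02 w 59.6 gf 0.0
scene 111 dz/da,dz/db,z0 [ 1.5600e-01 -8.0000e-03  9.4184e+01] rect ((-38.677589416503906, 14.157510757446289), (47.79696273803711, 65.4802474975586), 4.4664201736450195) a [-58.75641632 -16.62432785] b [-17.01328278  44.22117081]
  z 192 n 7 a -54.5 b 5.3 6.4
  z 204 n 16 a -58.0 b 8.5 14.7
  z 216 n 12 a -59.7 b 7.1 13.6
  z 228 n 17 a -61.2 b 6.7 12.8
  z 240 n 14 a -61.3 b 7.2 11.8
  z 252 n 13 a -59.0 b 10.3 15.2
scene 112 dz/da,dz/db,z0 [1.4700e-01 7.0000e-03 9.3267e+01] rect ((-37.66327667236328, 15.361358642578125), (47.2802619934082, 65.63581848144531), 2.2901039123535156) a [-57.94772552 -14.29095495] b [-15.82977697  44.31740204]
  z 192 n 8 a -57.5 b 7.3 11.6
  z 204 n 14 a -58.5 b 6.4 15.8
  z 216 n 13 a -60.7 b 7.2 16.2
  z 228 n 15 a -60.5 b 6.1 11.3
  z 240 n 14 a -62.7 b 7.1 15.2
  z 252 n 14 a -60.3 b 8.7 16.4
```

carry_out(
  rows=[
    [0.7, 30, -2, 0, 0, 0, 0],
    [0.7, 65, -3, 0, 0, 0, 0],
    [0.7, 80, -4, -10, 0, 0, 0],
    [0.7, 80, -4, -45, 0, 0, 0],
    [0.7, 80, -4, -85, 0, 0, 0],
    [0.7, 80, -4, -111, 0, 0, 0],
    [0.7, 80, -4, -111, 0, 0, 0],
  ],
  grip_force=30,
)

```text
time_s: 74.85
ee_pos: [0.6782, -0.0433, 0.3027]
ee_rot: [-0.002, 0.04, 0.999, 0.0]
wrist_force: [-0.6, 0.2, 0.8]
grip_width: 0.0596
gripper_force: 0.0
```

carry_out(
  rows=[
    [0, 0, 0, 0, 0, 0, 0],
    [0, 0, 0, 0, 0, 0, 0],
    [0, 0, 0, 0, 0, 0, 0],
    [0, 0, 0, 0, 0, 0, 0],
    [0, 0, 0, 0, 0, 0, 0],
  ],
)

```text
time_s: 75.47
ee_pos: [0.6811, -0.0444, 0.3074]
ee_rot: [0.002, 0.041, 0.999, -0.0]
wrist_force: [-1.3, 0.8, 5.8]
grip_width: 0.0319
gripper_force: 30.0
```

carry_out(
  rows=[
    [0, -12, 1, -2, 0, 0, 0],
    [0, -25, 2, -7, 0, 0, 0],
    [0, -48, 4, -18.7, 0, 0, 0],
    [0, -68.3, 5.6, -34.8, 0, 0, 0],
    [0, -85, 7, -54.7, 0, 0, 0],
    [0, -97.3, 8, -77.5, 0, 0, 0],
    [0, -102, 8.4, -90, 0, 0, 0],
    [0, -102, 8.4, -90, 0, 0, 0],
  ],
  grip_force=40,
)

```text
time_s: 76.47
ee_pos: [0.5786, -0.036, 0.2155]
ee_rot: [0.001, 0.041, 0.999, -0.0]
wrist_force: [-0.8, -0.2, 1.5]
grip_width: 0.0318
gripper_force: 46.4
```

carry_out(
  rows=[
    [0, -3, 0.2, -12, 0, 0, 0],
    [0, -5, 0.4, -25, 0, 0, 0],
    [0, -5.5, 0.4, -38, 0, 0, 0],
    [0, -5.5, 0.4, -41, 0, 0, 0],
    [0, -5.5, 0.4, -41, 0, 0, 0],
  ],
)

```text
time_s: 77.1
ee_pos: [0.5734, -0.0355, 0.1737]
ee_rot: [0.0, 0.041, 0.999, -0.0]
wrist_force: [0.8, -1.7, -1.1]
grip_width: 0.0319
gripper_force: 47.7
```

```bash
python3 -c "
from m import *
st();dishes();old()"
```

```text
t 77.1 tcp [573.4 -35.5 173.7] yyaw 85.3 z [ 0.001 -0.    -1.   ] F [ 0.8 -1.7 -1.1] j6 0.02 w 31.9 gf 47.7
dish [-10.9 -57.5  77.7] 495 rack [-599.    30.8] tester [-635.3  -68.6]
old 163 [ 542.08440604 -294.22326952   63.41051039] 10.310595467346587 rel [ -31.3175813  -258.75245264 -110.90009029]
[ -10.  -260.4]
[  93.4 -243.3]
```

carry_out(
  rows=[
    [0.75, 0, 0, 0, 0, 0, 0],
    [0.75, 0, 0, 0, 0, 0, 0],
    [0.75, 0, 0, 0, 0, 0, 0],
    [0.75, 0, 0, 30, 0, 0, 0],
    [0.75, 0, 0, 80, 0, 0, 0],
    [0.75, 0, 0, 140, 0, 0, 0],
    [0.75, -50, -30, 180, 0, 0, 0],
    [0.75, -100, -70, 180, 0, 0, 0],
  ],
)

```text
time_s: 78.2
ee_pos: [0.4807, -0.1005, 0.3568]
ee_rot: [0.004, 0.04, 0.999, -0.001]
wrist_force: [-0.0, -0.7, -0.0]
grip_width: 0.0642
gripper_force: 0.0
```

carry_out(
  rows=[
    [0.75, -40, -50, 0, 0, 0, 0],
    [0.75, -90, -100, 0, 0, 0, 0],
    [0.75, -140, -150, 0, 0, 0, 0],
    [0.75, -180, -200, 0, 0, 0, 0],
    [0.75, -200, -250, 0, 0, 0, 0],
    [0.75, -200, -250, 0, 0, 0, 0],
  ],
)

```text
time_s: 78.95
ee_pos: [0.2778, -0.3527, 0.3537]
ee_rot: [0.001, 0.044, 0.999, -0.0]
wrist_force: [0.1, 1.0, 0.4]
grip_width: 0.0641
gripper_force: 0.0
```

```bash
python3 heel.py; python3 - <<'E'
from m import *
st(); old(); dishes()
for n in("top","scene"):
    f=grab_frame(n); w=cloud(f); hsv=cv2.cvtColor(f["pixels"],cv2.COLOR_RGB2HSV); red=((hsv[...,0]<8)|(hsv[...,0]>172))&(hsv[...,1]>150)&box(w,500,760,-120,80,120,360);q=w[red]*1000;print("knob",n,len(q),q.mean(0) if len(q) else 0)
    for z in(90,100,110,120,140,150): print(z,box(w,590,660,-160,80,z,z+10).sum(),end=" ")
    print()
    a0=np.load("/tmp/%s.npz"%n) if n=="top" else None
    if a0 is not None:
        P=a0["p"].astype(int); D=np.abs(P-f["pixels"].astype(int)).sum(2)
        for nm,u,v in(("pot",213,232),("pen",383,282),("lock",459,246),("blk",301,317),("blk2",491,247)): print(nm,int((D[v-14:v+14,u-14:u+14]>60).sum()))
E
```

```text
scene 111 dz/da,dz/db,z0 [ 1.320e-01 -1.900e-02  9.372e+01] rect ((-37.75558090209961, 13.644651412963867), (50.20473098754883, 66.16117858886719), 0.767974853515625) a [-61.07058487 -15.95050926] b [-18.16528511  46.05158386]
  z 192 n 6 a -56.8 b 5.6 10.5
  z 204 n 16 a -58.1 b 7.8 14.8
  z 216 n 14 a -59.9 b 6.6 16.6
  z 228 n 13 a -61.4 b 6.8 13.6
  z 240 n 17 a -62.6 b 6.6 15.7
  z 252 n 11 a -61.0 b 7.9 13.2
scene 111 dz/da,dz/db,z0 [1.2700e-01 4.0000e-03 9.2791e+01] rect ((-36.942115783691406, 15.305110931396484), (46.15892028808594, 66.75324249267578), 3.8459689617156982) a [-59.26769714 -15.81544647] b [-16.72800903  46.4039917 ]
  z 192 n 10 a -55.3 b 5.4 10.8
  z 204 n 12 a -56.7 b 8.0 12.7
  z 216 n 16 a -60.1 b 7.9 12.4
  z 228 n 13 a -61.0 b 6.7 13.9
  z 240 n 17 a -61.4 b 7.4 16.1
  z 252 n 12 a -60.4 b 9.3 13.5
t 79.15 tcp [ 280.1 -349.3  353.7] yyaw 85.35 z [ 0.001  0.001 -1.   ] F [-0.2 -0.3 -0.4] j6 -0.81 w 63.9 gf 0.0
old 160 [ 541.91952234 -294.3893414    63.45666019] 12.113381737592242 rel [ 261.617339     54.66753639 -290.35129428]
[256.3  75.9]
[205.6 170.7]
dish [-10.2 -59.   78.9] 485 rack [-597.6   29.8] tester [-634.4  -70. ]
knob top 94 [567.94011939 -36.01150457 204.92746179]
90 22 100 460 110 513 120 191 140 0 150 0 
pot 0
pen 22
lock 621
blk 0
blk2 765
knob scene 40 [570.33187947 -45.86669697 202.62328691]
90 22 100 172 110 406 120 133 140 0 150 0
```

```bash
python3 - <<'E'
from m import *
f=grab_frame("top"); w=cloud(f)*1000; hsv=cv2.cvtColor(f["pixels"],cv2.COLOR_RGB2HSV); t=np.radians(34.8); dd=w[...,:2]-[492,356.7]; b=-dd[...,0]*np.sin(t)+dd[...,1]*np.cos(t); z=w[...,2]
m=(hsv[...,0]>100)&(hsv[...,0]<130)&(hsv[...,1]>110)&box(w/1000,340,600,200,480,180,300)
y=(hsv[...,0]>20)&(hsv[...,0]<33)&(hsv[...,1]>130)&box(w/1000,380,600,250,450,140,300)
print("grip b",np.percentile(b[m],[3,50,97]),b[m&(z>245)].mean(),"mark",np.percentile(b[y],[3,50,97]))
g=grab_frame("scene");hsv=cv2.cvtColor(g["pixels"],cv2.COLOR_RGB2HSV);w=cloud(g)*1000
r=((hsv[...,0]<8)|(hsv[...,0]>172))&(hsv[...,1]>120)&box(w/1000,300,480,-560,-200,-5,40)
n,l,s,c=cv2.connectedComponentsWithStats(r.astype(np.uint8),connectivity=8)
for i in range(1,n):
    if s[i,4]>8: print("red",c[i].round(),w[l==i].mean(0).round())
E
```

```text
grip b [ 4.06321522 14.21140344 23.59224371] 13.652286294792953 mark [ 1.86480237 12.79503492 24.4334717 ]
red [281. 315.] [ 343. -223.    8.]
red [357. 384.] [ 388. -545.   17.]
```

```bash
python3 -c "
from bench import env
print(env.hand_in())"
```

```text
the job is handed in; nothing more can be done
None
```

The batch is changed and the job is handed in: the one blue dish is on the rack, the three aluminium dishes are on the tester seats, the lifter hangs under the yellow marker, and the lever is back at its locked position. The lifter was found turned on the rail after its first release, so I straightened and rehung it before closing the lever.

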